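Steady the stone trolley and load its tool panel

ROBOT

A 6-joint arm with a two-finger parallel gripper is mounted at the origin on the work surface. World frame = base frame: x ahead of the robot, y to its left, z up, the work surface at z = 0. Lengths are in m, angles in rad, forces in N, time in s.
With the tool pointing down it reaches from about 0.35 to 0.975 m from the base axis. Payload 4.9 kg.
Tool frame: the origin (TCP) lies on the centre line of the jaws, within the pads' length; the fingertips stand 25 mm ahead of it and the grasp point (between the pads) lies 6 mm ahead of it; z points along the fingers, y is the line along which they close (so a half turn about z gives the same grasp; the last joint's range is limited). The gripper opens to 85 mm and grips with 20 to 120 N. Pads are 22 mm wide; open, the fingers measure 114 mm over their backs; the gripper's body (76 mm by 85 mm) begins 54 mm behind the grasp point. The pads swing forward as they close: fully open they stand 13 mm farther back than shut.
Start: joints at [-1.433, 0.053, 1.613, -0, 1.476, -0.119], TCP at [0.159, -0.604, 0.256] pointing down, gripper open.
Joint ranges: [-3.01, 3.01], [-1.01, 2.22], [0.06, 2.58], [-1.02, 4.17], [0.09, 2.62], [-3.14, 3.14]. Speed limits (rad/s): [2.57, 2.57, 3.14, 3.14, 3.14, 3.14].

INTERFACE

Orientations are given as a unit quaternion [w, x, y, z].
In Python, from plant import state, grab_frame, get_calibration, job gives the robot as it stands. The module is installed in compiled form; this text tells all that it offers.
- The arm moves only by the tool move_arm, never from a script. Its argument "targets" is a list that holds one entry, the list of rows, each a list of 5 numbers: the opening in per cent of the stroke, from 0 (shut) to 100 (fully open), then the shift along the tool's x, y, z as a fraction of full scale, then the turn about the tool's z as a fraction of full scale. A call has 1 to 5 rows; each row shifts and turns the commanded pose from where the row before left it, along the tool's axes as they then stand; what a row does not reach is not made up. Full scale, the value 1, is 0.6 m for a shift and 6 degrees for a turn. A row lasts 1/12 s, in which the tool goes at most 41.7 mm and 7.16 degrees, less where a joint would pass 70% of its speed; a pose out of reach is approached as far as the arm can. A call with a number of a shift or a turn outside -1 to 1 is refused whole. A call with a gripper value outside its range is refused whole. The fingers move at their own pace and stop on an object; the grip force is fixed at half the most. Time passes only in rows, so rows that do not move let the fingers close. It gives the time, the measured TCP pose, the force, the opening and the grip force at its end, in the units of the state.
- state(): the state, without advancing time (a new reading comes with each control period).
- grab_frame(name): name is "scene" or "top" or "wrist"; returns the picture (420x560x3 uint8, red, green, blue); there is no depth.
- get_calibration(name): a dict with "vertical_fov" (degrees; the focal length in pixels is half the picture's height over the tangent of half this angle, whatever the lens; pixels are square), "cx", "cy" (the principal point, pixels), "R" (3x3) and "t" (3): a world point X has camera coordinates R X + t. Camera axes: x right, y down, z forward; pixel columns grow to the right and rows downward; lengths in m; the calibration is good to about 2 mm. A picture is of the moment at which its call begins: read the wrist's pose just before it. get_calibration takes no time and is no camera call; for the wrist camera it gives the pose at the moment of the call.
- job.job_done(): hands the job in; it is judged then, once.
The state is a dict: "time": time; "joint_pos": joint angles; "joint_vel": joint speeds; "joint_efforts": joint torques, N m; "tool_pos": TCP position; "tool_rot": TCP orientation; "contact_force": force on the tool from outside, world axes, zero at the start; "ft_torque": the same for the moment, N m; "gripper_width": opening from 0.0 (shut) to 1.0 (fully open); "grasp_force": force on a finger pad.
Only numpy, scipy, OpenCV 4.12 (cv2) and the standard library are available. Lean on these libraries where they do the work, as an engineer would, in place of code of your own. Each camera call takes 0.05 s, during which the arm holds its last target. There are 200 camera calls.

TASK

Steady the stone trolley, then load it: first, while everything still stands on the deck, wind the jack's crank clockwise until the foot bears firmly on the deck (the crank becomes clearly heavier) without jacking the trolley up. Then hang every tool bin on the panel's cleat, its bevelled rear strip dropped fully home behind the cleat, and every rinse basket by its loop on one of the two hooks. Leave the other things on the deck where they are.

Things in the scene. Friction and masses are not known exactly. Their poses are not given: they have to be found in the camera images.
- trolley: Low steel stone trolley on four wheels, fixed. Origin on the deck under the front face of its plywood tool panel; x points squarely into the panel, away from the robot, y left along it, z up. Panel face at x = 0, from y = -280 to 220 and z = 90 to 275 mm. On it, left to right: jack at the left corner, cleat, two hooks.
- cleat_mid (a point): Mid-length of the wooden cleat (260 mm long, 20 thick, 87 tall): point on the panel face at the bottom of the upward-open V pocket behind it. The bevel rises forward at 55 deg to a ridge 27 mm higher, 19 in front of the panel. A bin is home, anywhere along it, its strip's low edge down in the pocket, its back flat on the cleat: bin point 58 mm in front of and 3 above this. Axes as trolley.
- hook1_seat (a point): Resting place of a hung bar's centre on the left hook: an 8 mm steel rod 30 mm straight out of the panel, its tip bent 12 mm up. The point is 24 mm in front of the panel, just inside the tip, 7 mm above the rod's centre line. Below the hooks a 16 mm thick wooden bump rail (z 140 to 175 mm) keeps a hung basket upright. Axes as trolley. One basket to a hook.
- hook2_seat (a point): The same point of the right-hand hook, 95 mm further right.
- jack_crank (a joint): Crank turn in rad about its vertical shaft, growing clockwise from above, many turns (0 to 38). Lowers the foot 2.5 mm per rad; stays where left. About 6 N at the knob while the foot hangs free; once the cushioned foot touches, some 2 N more per rad. At about 10 N, 2 rad past touch, it is firm (100 N on the foot); at 21 N, 8 rad past, the trolley is being jacked up.
- knob_mid (a point): Middle of the crank's upright black knob, 28 mm thick, 60 mm long; it spins freely on its pin, so the hand need not turn with it. 65 mm from the shaft's axis; the flat steel crank arm lies just below it.
- crank_center (a point): Point on the crank shaft's axis at the height of the knob's middle; nothing stands there. Axes as trolley. The arm points along the trolley's +x at crank value 0 and to -y a quarter turn later.
- foot_sole (a point): Centre of the underside of the jack's round 84 mm foot. Its height is the gap left to the deck.
- jack_foot: The jack's round steel and rubber foot at the lower end of its leg.
- bin1_mid (a point): Pale wooden tool bin: open box 72 deep (own x), 58 wide (y), 80 mm high, 5 mm walls, 0.2-0.34 kg. Along its rear wall's top (+x) runs a 22 mm thick strip, level with the rim, bevelled below at 55 deg to a low rear edge 58 mm behind the centre, 37 above the underside. Point: centre of the box, 40 mm up. Take it across the 58 mm width from above.
- bin2_mid (a point): Another tool bin like bin1, same dimensions and point.
- bin3_mid (a point): Another tool bin like bin1, same dimensions and point.
- basket1_mid (a point): Sheet-steel rinse basket: open box 100 deep (own x), 58 wide (y), 55 mm high, 0.19-0.31 kg. At its rear (+x) a rigid upright wire loop: 6 mm top bar along y, centre 53 mm behind the basket's centre, 110 above the underside; opening above the rim 52 high, 42 wide. Point: centre of the box, 27.5 mm up. Take it across the width from above, forward of the middle to keep the hand off the hook.
- basket2_mid (a point): The other rinse basket, like basket1, same dimensions and point.
- basket1_bar (a point): Centre of the top bar of that basket's loop.
- basket2_bar (a point): Centre of the top bar of that basket's loop.
- wood_block: Bystander: dark wooden carving block, 110 x 75 x 45 mm.
- handpiece: Bystander: carving handpiece lying down, 160 mm long.
- brush: Bystander: dusting brush, 170 mm.
- oil_jar: Bystander: small jar, 80 mm high.
- paste_tin: Bystander: low polishing-paste tin, 60 mm across, 34 mm high, in front of the trolley.
- jade_slab: Bystander: sawn greenstone slab 90 x 60 x 22 mm in front of the trolley.
- water_cup: Bystander: white water cup, 85 mm high.
Things that resemble listed ones, but are neither listed nor needed, are in the scene too. Leave any pink look-alike of the part that bears bin2_mid alone.

How it is judged:
By the outcome, as a careful person would: the job done as asked, in the order asked, and still so for the second after the job is handed in, with the robot touching nothing.
Of bin1, bin2, bin3, basket1, basket2 only 3 to 5 are there at a start; the rules pass over those that are not, and their reading is None.
At some moment in a run one of bin1, bin2, bin3 may be knocked a few centimetres aside while the robot is not near it.
Once in a run the grip may slacken for a moment while it holds something.
It also fails if it takes over 210 s, if anything falls off the work surface, if the arm or the gripper's body presses on something with over 40 N, if the wrist force passes 120 N, or if a joint passes its speed limit or range.

## Working session

There is one attempt and no reset: what is moved stays moved. The work goes in short steps, Python scripts to look and compute and a tool call to move; the robot and the scene stay as the last step left them, time stands still between calls to the robot, and variables do not carry over. Pictures are saved under pics/ and viewed, at most 17 in all, crops included, and the job is handed in when it is done.

Besides the shell and the picture viewer there is one more tool, called after ">>>" as name(argument=value, ...), one argument or row to a line, values as JSON. move_arm: Moves the arm, as the interface text tells. Shift numbers are shares of 0.6 m and turn numbers shares of 6 degrees, none past 1 either way. Its arguments: {"type":"object","properties":{"targets":{"type":"array"}},"required":["targets"]}

```bash
ls; mkdir -p pics; python3 - <<'E'
from plant import *
import cv2,numpy as np
s=state();print(s)
for n in("scene","top","wrist"):
    c=get_calibration(n);print(n,c)
    cv2.imwrite(f"pics/{n}0.png",grab_frame(n)[:,:,::-1])
E
```

```text
pics
{'time': 0.0, 'joint_pos': array([-1.43300919e+00,  5.33380376e-02,  1.61430033e+00,  3.24114227e-05,
        1.47601417e+00, -1.19021403e-01]), 'joint_vel': array([-0.00065664, -0.0002647 , -0.00078254,  0.00107074,  0.00017682,
       -0.00158311]), 'joint_efforts': array([ 1.43653018e-03, -3.93682086e+01, -3.70172024e+01,  1.14224904e-04,
        7.07826490e-03,  1.75081760e-05]), 'tool_pos': array([ 0.15866249, -0.60392859,  0.25507087]), 'tool_rot': array([-1.03004607e-03,  9.91767165e-01,  1.28050108e-01,  6.46702438e-06]), 'contact_force': array([-0.5969358 , -0.77941073,  0.19257139]), 'ft_torque': array([ 0.01457559, -0.00590058, -0.00846848]), 'grasp_force': 0.0, 'gripper_width': 1.00387946008935}
scene {'vertical_fov': 56.439476586319735, 'cx': 275.95981378126095, 'cy': 210.84928447249533, 'R': array([[ 0.02830607,  0.99957502,  0.00696701],
       [ 0.65632764, -0.0133281 , -0.75435827],
       [-0.75394482,  0.02592555, -0.65642598]]), 't': array([ 0.0218023 , -0.1810953 ,  1.48641402])}
top {'vertical_fov': 48.18619939239236, 'cx': 276.00255477167997, 'cy': 209.2597030445929, 'R': array([[-0.02233774, -0.99931042, -0.0296598 ],
       [-0.98669762,  0.02681473, -0.16033955],
       [ 0.1610243 ,  0.02568363, -0.9866162 ]]), 't': array([0.00503785, 0.49462628, 1.42820755])}
wrist {'vertical_fov': 59.996082029080966, 'cx': 279.31372376377186, 'cy': 211.3579454070849, 'R': array([[ 2.54642338e-01, -9.67034960e-01, -8.16235496e-04],
       [-9.19560470e-01, -2.42402268e-01,  3.09272828e-01],
       [-2.99275494e-01, -7.80033782e-02, -9.50973003e-01]]), 't': array([-0.62470769, -0.04051911,  0.38021735])}
```

View pics/top0.png

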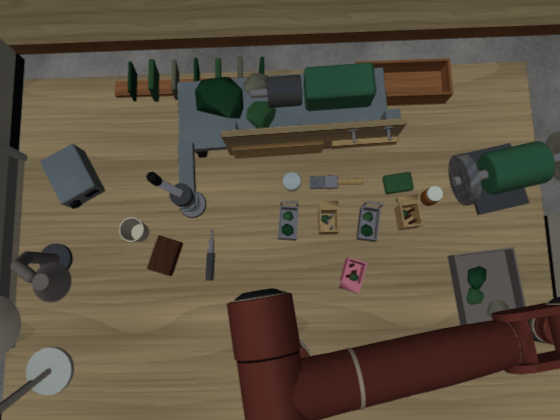

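View pics/scene0.png

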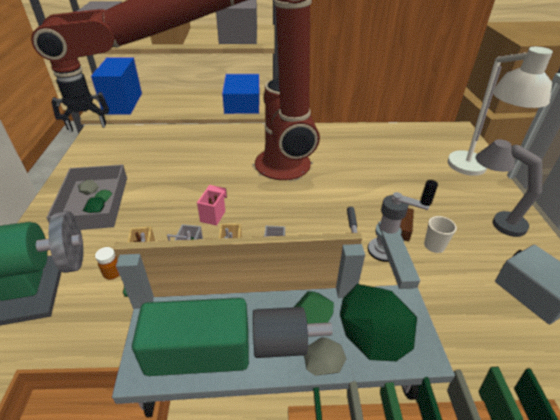

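The top view shows two bins at (328,217) and (408,212), two baskets at (288,222) and (368,222), a pink decoy at (353,274), the jack at (185,195) with its knob at (155,180), and the panel from (222,145) to (405,130). I'll zoom in for precise pixels.

```bash
cat > h.py <<'E'
import numpy as np,cv2
from plant import *
def K(c,h=420):
    return h/2/np.tan(np.radians(c["vertical_fov"])/2)
def ray(c,u,v):
    R,t=np.array(c["R"]),np.array(c["t"]);f=K(c)
    d=R.T@np.array([(u-c["cx"])/f,(v-c["cy"])/f,1]);return -R.T@t,d/np.linalg.norm(d)
def onz(c,u,v,z):
    o,d=ray(c,u,v);return o+d*(z-o[2])/d[2]
def tri(*obs):  # (c,u,v)...
    A=np.zeros((3,3));b=np.zeros(3);rs=[ray(*o) for o in obs]
    for o,d in rs:
        P=np.eye(3)-np.outer(d,d);A+=P;b+=P@o
    X=np.linalg.solve(A,b);return X,[round(1000*np.linalg.norm(np.cross(X-o,d)),1) for o,d in rs]
def proj(c,X):
    p=np.array(c["R"])@X+np.array(c["t"]);f=K(c);return np.array([c["cx"]+f*p[0]/p[2],c["cy"]+f*p[1]/p[2]])
def crop(img,x0,y0,x1,y1,k,name):
    a=cv2.resize(img[y0:y1,x0:x1],None,fx=k,fy=k,interpolation=cv2.INTER_CUBIC)
    a=np.clip(a.astype(float)*1.4,0,255).astype(np.uint8)
    cv2.imwrite(name,a)
E
python3 - <<'E'
from h import *
t=cv2.imread("pics/top0.png");s=cv2.imread("pics/scene0.png")
crop(t,140,100,440,300,2.6,"pics/t1.png")
crop(s,90,170,450,330,2.2,"pics/s1.png")
E
```

```text
(no output)
```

View pics/t1.png

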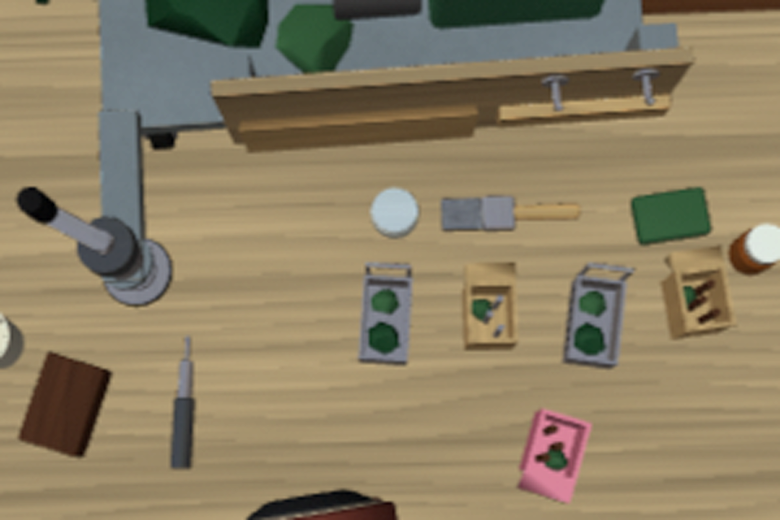

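View pics/s1.png

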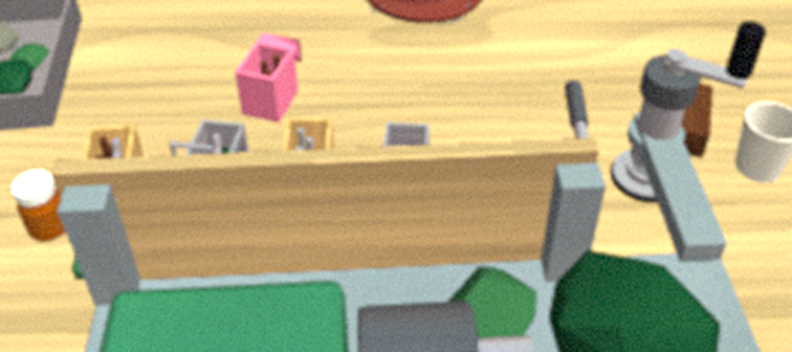

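Crops: the panel's top front corners are at about (223,136) and (405,124) in the top view. The knob is at (155,178) top and (428,192) scene. The cleat's top edge runs (231,149)–(323,144), and the hooks are at (354,130) and (389,128).

```bash
python3 - <<'E'
from h import *
np.set_printoptions(precision=4,suppress=True)
T=get_calibration("top");S=get_calibration("scene");W=get_calibration("wrist")
t=lambda x,y:(T,x/2.6+140-.3,y/2.6+100-.3)
s=lambda x,y:(S,x/2.2+90-.3,y/2.2+170-.3)
a=onz(*t(216,94),.275);b=onz(*t(690,63),.275);print("panel",a,b,np.linalg.norm(a-b))
print("knob",tri(t(38,203),s(744,50)),"hubtop",tri(t(109,232),s(671,66)))
print("foot",onz(*t(141,274),.02))
for n,ps,z in [("bk1",[(387,281),(407,359),(361,358),(412,278),(366,276)],.055),("bin_a",[(464,266),(516,266),(517,346),(464,346)],.08),("bk2",[(602,277),(566,361),(613,365),(574,278),(628,280)],.055),("bin_b",[(667,254),(721,247),(733,328),(678,337)],.08)]:
    print(n,[np.round(onz(*t(*p),z)[:2],3) for p in ps])
st=state();R=np.array(W["R"]);tt=np.array(W["t"])
c=-R.T@tt
from scipy.spatial.transform import Rotation as Ro
q=st["tool_rot"];Q=Ro.from_quat([q[1],q[2],q[3],q[0]]).as_matrix()
print("cam in tool",Q.T@(c-st["tool_pos"]),"\n",Q.T@R.T, "\nQ",Q)
E
```

```text
panel [0.6607 0.1258 0.275 ] [ 0.6781 -0.364   0.275 ] 0.49002331218002415
knob (array([0.5476, 0.3069, 0.2866]), [np.float64(0.7), np.float64(0.7)]) hubtop (array([0.5241, 0.244 , 0.2468]), [np.float64(1.5), np.float64(1.5)])
foot [0.5185 0.2549 0.02  ]
bk1 [array([ 0.496, -0.046]), array([ 0.402, -0.068]), array([ 0.405, -0.013]), array([ 0.499, -0.076]), array([ 0.502, -0.022])]
bin_a [array([ 0.507, -0.137]), array([ 0.505, -0.197]), array([ 0.411, -0.195]), array([ 0.413, -0.133])]
bk2 [array([ 0.494, -0.301]), array([ 0.395, -0.254]), array([ 0.389, -0.308]), array([ 0.493, -0.268]), array([ 0.489, -0.331])]
bin_b [array([ 0.515, -0.373]), array([ 0.521, -0.436]), array([ 0.426, -0.443]), array([ 0.417, -0.38 ])]
cam in tool [ 0.0794  0.0003 -0.1184] 
 [[ 0.0007 -0.9509 -0.3095]
 [ 1.      0.0003  0.0012]
 [-0.0011 -0.3095  0.9509]] 
Q [[ 0.9672  0.254  -0.0002]
 [ 0.254  -0.9672  0.0016]
 [ 0.0002 -0.0016 -1.    ]]
```

View pics/wrist0.png

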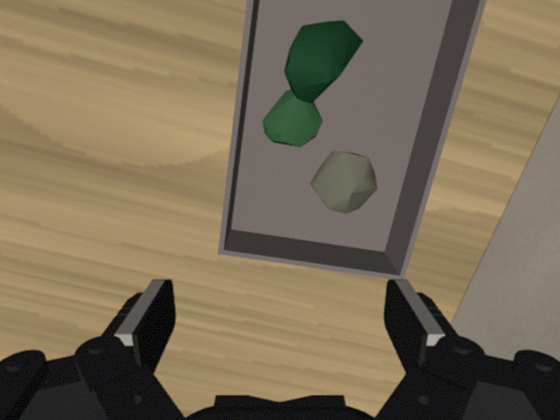

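The wrist view shows the grey tray with stones, and the fingers at the bottom of the picture. The camera sits on the tool's +x side. I'll square the tool to the trolley (yaw about 2°) and move above the panel to measure the cleat and hooks.

>>> move_arm(
  targets=[
    [[100, 0, 0, -0.05, 1], [100, 0, 0, -0.05, 1], [100, 0, 0, -0.05, 0.1]],
  ],
)

```text
time: 0.4
tool_pos: [0.1586, -0.6039, 0.346]
tool_rot: [-0.001, 1.0, 0.017, -0.0]
contact_force: [-0.0, -0.5, 0.4]
gripper_width: 0.998
grasp_force: 0.0
```

>>> move_arm(
  targets=[
    [[100, 0.036, -0.049, -0.001, 0], [100, 0.036, -0.049, -0.001, 0], [100, 0.036, -0.049, -0.001, 0], [100, 0.036, -0.049, -0.001, 0], [100, 0.036, -0.049, -0.001, 0]],
  ],
)

```text
time: 0.82
tool_pos: [0.2618, -0.452, 0.3489]
tool_rot: [-0.0, 1.0, 0.018, -0.0]
contact_force: [1.1, -1.4, 1.2]
gripper_width: 1.001
grasp_force: 0.0
```

>>> move_arm(
  targets=[
    [[100, 0.036, -0.049, -0.001, 0], [100, 0.036, -0.049, -0.001, 0], [100, 0.036, -0.049, -0.001, 0], [100, 0.036, -0.049, -0.001, 0], [100, 0.036, -0.049, -0.001, 0]],
  ],
)

```text
time: 1.23
tool_pos: [0.3643, -0.301, 0.3521]
tool_rot: [-0.0, 1.0, 0.018, -0.0]
contact_force: [1.3, 0.0, 0.2]
gripper_width: 1.004
grasp_force: 0.0
```

>>> move_arm(
  targets=[
    [[100, 0.036, -0.049, -0.001, 0], [100, 0.036, -0.049, -0.001, 0], [100, 0.036, -0.049, -0.001, 0], [100, 0, 0, 0, 0], [100, 0, 0, 0, 0]],
  ],
)

```text
time: 1.65
tool_pos: [0.4258, -0.2108, 0.3539]
tool_rot: [0.0, 1.0, 0.02, -0.0]
contact_force: [0.6, -0.0, -0.7]
gripper_width: 1.006
grasp_force: 0.0
```

```bash
cat > snap.py <<'E'
import sys,pickle
from h import *
n=sys.argv[1];c=get_calibration("wrist");i=grab_frame("wrist")[:,:,::-1]
cv2.imwrite(f"pics/{n}.png",i);pickle.dump(c,open(f"pics/{n}.pkl","wb"))
E
python3 snap.py w1
```

>>> move_arm(
  targets=[
    [[100, 0.06, -0.017, 0, 0], [100, 0.06, -0.017, 0, 0], [100, 0.06, -0.017, 0, 0], [100, 0.06, -0.017, 0, 0], [100, 0, 0, 0, 0]],
  ],
)

```text
time: 2.12
tool_pos: [0.5708, -0.1662, 0.3514]
tool_rot: [-0.001, 1.0, 0.019, -0.001]
contact_force: [-1.4, 1.2, -0.8]
gripper_width: 1.0
grasp_force: 0.0
```

```bash
python3 snap.py w2
```

>>> move_arm(
  targets=[
    [[100, 0, -0.06, 0, 0], [100, 0, -0.06, 0, 0], [100, 0, -0.06, 0, 0], [100, 0, -0.06, 0, 0], [100, 0, -0.06, 0, 0]],
  ],
)

```text
time: 2.58
tool_pos: [0.5601, 0.0131, 0.3543]
tool_rot: [0.0, 1.0, 0.017, 0.0]
contact_force: [0.4, 0.7, 0.4]
gripper_width: 0.997
grasp_force: 0.0
```

>>> move_arm(
  targets=[
    [[100, 0, -0.02, 0, 0], [100, 0, 0, 0, 0]],
  ],
)

```text
time: 2.75
tool_pos: [0.5598, 0.0265, 0.3544]
tool_rot: [0.0, 1.0, 0.019, 0.0]
contact_force: [-0.1, 0.2, -0.6]
gripper_width: 1.0
grasp_force: 0.0
```

```bash
python3 snap.py w3; python3 - <<'E'
from h import *
a=[cv2.imread(f"pics/w{i}.png") for i in(2,3)]
b=np.vstack([x[:290] for x in a]);cv2.imwrite("pics/w23.png",np.clip(b*1.3,0,255).astype(np.uint8))
E
```

```text
(no output)
```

View pics/w23.png

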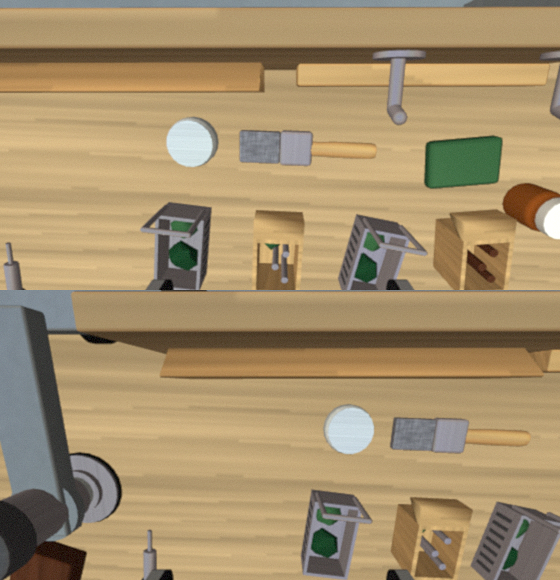

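w2 (upper half) shows the cleat's ridge line at y≈91, ending at x≈265, and hook 1's tip at (399,115). In w3 (lower half) the ridge runs from (161,86) to (542,84), with the jack on the left. Now I'll work these out.

```bash
python3 - <<'E'
from h import *
import pickle
np.set_printoptions(precision=4,suppress=True)
C={i:pickle.load(open(f"pics/w{i}.pkl","rb")) for i in(1,2,3)}
T=get_calibration("top")
t=lambda x,y:(T,x/2.6+140-.3,y/2.6+100-.3)
print("ridge R",tri((C[2],265,91),(C[3],542,84)),"with top",tri((C[2],265,91),(C[3],542,84),t(477,115)))
print("ridge L top+w3",tri((C[3],161,86),t(237,127)))
print("hook1 tip",tri((C[2],399,113),t(556,104)))
for i in (2,3): print(i,"proj knob",proj(C[i],np.array([.5476,.3069,.287])),"hub",proj(C[i],np.array([.5241,.244,.247])))
# panel front top edge: brightness profile
for i,xs in((2,(50,200,330,500)),(3,(200,300,450))):
    g=cv2.cvtColor(cv2.imread(f"pics/w{i}.png"),cv2.COLOR_BGR2GRAY).astype(int)
    for x in xs: print(i,x,list(g[28:98:2,x-2:x+3].mean(1).astype(int)))
E
```

```text
ridge R (array([ 0.6517, -0.1534,  0.2051]), [np.float64(0.7), np.float64(0.7)]) with top (array([ 0.6514, -0.1515,  0.2064]), [np.float64(2.0), np.float64(1.3), np.float64(2.7)])
ridge L top+w3 (array([0.6417, 0.11  , 0.2148]), [np.float64(1.8), np.float64(1.8)])
hook1 tip (array([ 0.6419, -0.227 ,  0.267 ]), [np.float64(1.3), np.float64(1.3)])
2 proj knob [-580.3307  254.1639] hub [-328.4755  264.1721]
3 proj knob [-228.4453  246.5193] hub [-42.9184 258.0323]
2 50 [np.int64(117), np.int64(116), np.int64(119), np.int64(118), np.int64(121), np.int64(119), np.int64(120), np.int64(121), np.int64(117), np.int64(102), np.int64(65), np.int64(51), np.int64(54), np.int64(56), np.int64(54), np.int64(58), np.int64(59), np.int64(71), np.int64(97), np.int64(102), np.int64(105), np.int64(107), np.int64(105), np.int64(102), np.int64(102), np.int64(107), np.int64(114), np.int64(116), np.int64(119), np.int64(117), np.int64(120), np.int64(119), np.int64(100), np.int64(135), np.int64(132)]
2 200 [np.int64(119), np.int64(119), np.int64(119), np.int64(120), np.int64(119), np.int64(120), np.int64(120), 
[... 2295 characters left out ...]
64(98), np.int64(106), np.int64(111), np.int64(115), np.int64(112), np.int64(110), np.int64(115), np.int64(81), np.int64(83), np.int64(126), np.int64(121), np.int64(123), np.int64(126)]
3 450 [np.int64(113), np.int64(113), np.int64(115), np.int64(114), np.int64(115), np.int64(105), np.int64(85), np.int64(49), np.int64(49), np.int64(53), np.int64(54), np.int64(50), np.int64(54), np.int64(58), np.int64(56), np.int64(85), np.int64(94), np.int64(97), np.int64(99), np.int64(100), np.int64(101), np.int64(98), np.int64(98), np.int64(103), np.int64(107), np.int64(110), np.int64(115), np.int64(120), np.int64(121), np.int64(83), np.int64(77), np.int64(116), np.int64(114), np.int64(114), np.int64(113)]
```

```bash
python3 - <<'E'
from h import *
import pickle
np.set_printoptions(precision=4,suppress=True)
C={i:pickle.load(open(f"pics/w{i}.pkl","rb")) for i in(1,2,3)}
for z in (.20,.205,.21,.215):
    a=onz(C[3],161,86.5,z);b=onz(C[3],542,86,z);c=onz(C[2],265,91.5,z);print(z,a,b,c,np.linalg.norm(a-b))
for i,ps in ((2,((50,47),(500,46.6))),(3,((150,41),(500,40.6)))):
    for p in ps: print(i,onz(C[i],*p,.275))
s=state();print(s["tool_pos"],s["tool_rot"],s["joint_pos"])
# knob by colour in scene/top, dark pixels
for n,(x0,y0,x1,y1) in (("top",(143,168,163,190)),("scene",(415,175,445,212))):
    im=cv2.imread(f"pics/{n}0.png")[y0:y1,x0:x1].max(2);m=(im<60).astype(np.uint8)
    k,l,st,ce=cv2.connectedComponentsWithStats(m);j=1+st[1:,4].argmax();print(n,ce[j]+[x0,y0],st[j]+[x0,y0,0,0,0])
E
```

```text
0.2 [0.6405 0.113  0.2   ] [ 0.6514 -0.1572  0.2   ] [ 0.6507 -0.1532  0.2   ] 0.2704134452527951
0.205 [0.6405 0.1115 0.205 ] [ 0.6512 -0.1538  0.205 ] [ 0.6507 -0.1534  0.205 ] 0.26545881038303876
0.21 [0.6405 0.11   0.21  ] [ 0.651  -0.1503  0.21  ] [ 0.6507 -0.1536  0.21  ] 0.26050417551328225
0.215 [0.6404 0.1084 0.215 ] [ 0.6507 -0.1469  0.215 ] [ 0.6507 -0.1538  0.215 ] 0.2555495406435259
2 [ 0.6673 -0.0501  0.275 ]
2 [ 0.6759 -0.2706  0.275 ]
3 [0.6614 0.0941 0.275 ]
3 [ 0.6684 -0.0795  0.275 ]
[0.5601 0.0251 0.3543] [0.0005 0.9998 0.0185 0.0001] [-0.0876 -0.1402  1.6387 -0.0009  1.6427  1.4462]
top [153.8581 178.4662] [147 172  15  14 148]
scene [428.3861 192.3127] [421 180  16  25 259]
```

```bash
python3 - <<'E'
from h import *
np.set_printoptions(precision=4,suppress=True)
T=get_calibration("top");S=get_calibration("scene")
print(tri((T,153.86,178.47),(S,428.39,192.31)))
E
```

```text
(array([0.5461, 0.3086, 0.2857]), [np.float64(0.9), np.float64(0.9)])
```

>>> move_arm(
  targets=[
    [[100, -0.01, -0.06, -0.03, 0], [100, -0.01, -0.06, -0.03, 0], [100, -0.01, -0.06, -0.01, 0], [100, -0.01, -0.06, 0, 0], [100, -0.01, -0.06, 0, 0]],
  ],
)

```text
time: 3.22
tool_pos: [0.5245, 0.2034, 0.3974]
tool_rot: [0.0, 1.0, 0.016, 0.001]
contact_force: [0.4, -0.1, -0.2]
gripper_width: 1.0
grasp_force: 0.0
```

```bash
python3 snap.py w4;python3 - <<'E'
from h import *
print(state()["tool_pos"],proj(get_calibration("wrist"),np.array([.547,.307,.317])))
E
```

```text
[0.52270757 0.20889306 0.3967293 ] [106.43652801 189.03396411]
```

View pics/w4.png

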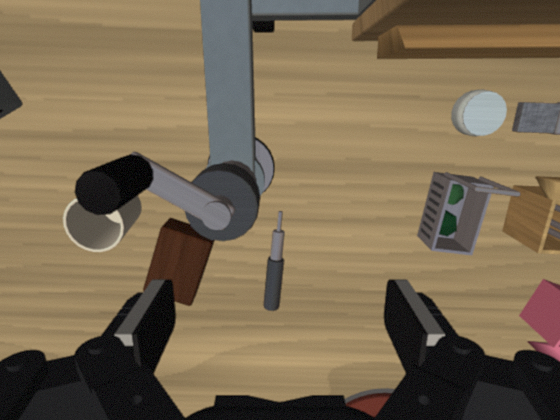

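```bash
python3 - <<'E'
from h import *
import pickle
np.set_printoptions(precision=4,suppress=True)
T=get_calibration("top");S=get_calibration("scene");C=pickle.load(open("pics/w4.pkl","rb"))
for z in(.2557,.2857,.3157): print(proj(C,np.array([.5461,.3086,z])),proj(S,np.array([.5461,.3086,z])),proj(T,np.array([.5461,.3086,z])))
for p in ((114,183),(116,182)):
  X,e=tri((T,153.86,178.47),(S,428.39,192.31),(C,*p));print(X,e)
im=cv2.imread("pics/w4.png").max(2)[130:230,60:260]
m=(im<45).astype(np.uint8);k,l,st,ce=cv2.connectedComponentsWithStats(m)
for j in range(1,k):
  if st[j][4]>100: print(ce[j]+[60,130],st[j]+[60,130,0,0,0])
for z in (.245,.25,.255): print("shaft",onz(C,216,213,z))
E
```

```text
[134.6744 172.2777] [424.6086 202.4323] [156.6851 180.8519]
[117.2169 181.7611] [427.9701 192.3538] [153.5057 178.3565]
[ 94.9449 193.8599] [431.483  181.8218] [150.171  175.7393]
[0.5458 0.3092 0.286 ] [np.float64(1.6), np.float64(0.5), np.float64(1.4)]
[0.546  0.3088 0.2858] [np.float64(1.2), np.float64(0.7), np.float64(0.5)]
[113.1967 183.9369] [  76  155   77   60 3091]
[238.0248 175.1535] [202 163  57  42 443]
[177.3284 225.0686] [164 219  30  11 204]
shaft [0.5133 0.252  0.245 ]
shaft [0.515  0.2512 0.25  ]
shaft [0.5167 0.2503 0.255 ]
```

>>> move_arm(
  targets=[
    [[100, 0.015, -0.055, 0, 0], [100, 0.015, -0.055, 0, 0], [100, 0.015, -0.055, 0, 0], [100, 0, 0, 0, 0]],
  ],
)

```text
time: 3.6
tool_pos: [0.5486, 0.3062, 0.3945]
tool_rot: [-0.0, 1.0, 0.019, -0.001]
contact_force: [-0.8, -0.6, -0.4]
gripper_width: 0.999
grasp_force: 0.0
```

>>> move_arm(
  targets=[
    [[100, 0, 0, 0.055, 0], [100, 0, 0, 0.055, 0], [100, 0, 0, 0.055, 0], [100, 0, 0, 0, 0]],
  ],
)

```text
time: 3.93
tool_pos: [0.5452, 0.3006, 0.2879]
tool_rot: [0.003, 1.0, 0.017, -0.007]
contact_force: [-0.9, -1.1, -1.4]
gripper_width: 1.001
grasp_force: 0.0
```

>>> move_arm(
  targets=[
    [[0, 0, 0, 0, 0], [0, 0, 0, 0, 0], [0, 0, 0, 0, 0], [0, 0, 0, 0, 0], [0, 0, 0, 0, 0]],
  ],
)

```text
time: 4.35
tool_pos: [0.5486, 0.3068, 0.3012]
tool_rot: [-0.004, 1.0, 0.019, 0.003]
contact_force: [1.3, 3.1, 2.5]
gripper_width: 0.314
grasp_force: 58.8
```

>>> move_arm(
  targets=[
    [[0, 0, 0, 0, 0], [0, 0, 0, 0, 0], [0, 0, 0, 0, 0]],
  ],
)

```text
time: 4.6
tool_pos: [0.5486, 0.3067, 0.3011]
tool_rot: [-0.003, 1.0, 0.019, 0.003]
contact_force: [2.4, 6.5, 3.6]
gripper_width: 0.31
grasp_force: 59.0
```

>>> move_arm(
  targets=[
    [[0, 0.0218, 0.0181, 0, 0], [0, 0.0163, 0.0231, 0, 0], [0, 0.0098, 0.0265, 0, 0], [0, 0.0026, 0.0282, 0, 0]],
  ],
)

```text
time: 4.93
tool_pos: [0.5807, 0.2502, 0.301]
tool_rot: [-0.003, 1.0, 0.02, 0.002]
contact_force: [-6.6, 6.0, 5.6]
gripper_width: 0.311
grasp_force: 59.5
```

>>> move_arm(
  targets=[
    [[0, -0.0048, 0.0279, 0, 0], [0, -0.0118, 0.0257, 0, 0], [0, -0.0181, 0.0218, 0, 0], [0, -0.0231, 0.0163, 0, 0]],
  ],
)

```text
time: 5.27
tool_pos: [0.548, 0.1942, 0.301]
tool_rot: [-0.004, 1.0, 0.019, 0.003]
contact_force: [-0.7, 13.1, 5.9]
gripper_width: 0.309
grasp_force: 59.5
```

>>> move_arm(
  targets=[
    [[0, -0.0265, 0.0098, 0, 0], [0, -0.0282, 0.0026, 0, 0], [0, -0.0279, -0.0048, 0, 0], [0, -0.0257, -0.0118, 0, 0]],
  ],
)

```text
time: 5.6
tool_pos: [0.4844, 0.1935, 0.3011]
tool_rot: [-0.003, 1.0, 0.018, 0.006]
contact_force: [12.0, 9.4, -0.4]
gripper_width: 0.312
grasp_force: 59.5
```

>>> move_arm(
  targets=[
    [[0, -0.0218, -0.0181, 0, 0], [0, -0.0163, -0.0231, 0, 0], [0, -0.0098, -0.0265, 0, 0], [0, -0.0026, -0.0282, 0, 0]],
  ],
)

```text
time: 5.93
tool_pos: [0.4504, 0.2477, 0.3011]
tool_rot: [0.001, 1.0, 0.018, 0.003]
contact_force: [3.1, -6.7, 5.1]
gripper_width: 0.314
grasp_force: 60.3
```

```bash
cat > f.py <<'E'
from h import *
s=state();p=s["tool_pos"][:2]-[.516,.2507];r=np.linalg.norm(p);u=p/r;F=s["contact_force"][:2]
print("t",s["time"],"r",round(r,4),"bearing",round(np.degrees(np.arctan2(*p[::-1])),1),"rad",F@u,"tan_cw",F@np.array([u[1],-u[0]]),s["gripper_width"],s["contact_force"])
E
python3 f.py
```

```text
t 5.9333 r 0.0656 bearing -177.4 rad -2.795681878371085 tan_cw -6.847038975216133 0.31393979772729985 [ 3.10337481 -6.71318439  5.09847717]
```

>>> move_arm(
  targets=[
    [[0, 0.0048, -0.0285, 0, 0], [0, 0.0118, -0.026, 0, 0], [0, 0.0181, -0.0218, 0, 0], [0, 0.0231, -0.0163, 0, 0]],
  ],
)

```text
time: 6.27
tool_pos: [0.4816, 0.3066, 0.301]
tool_rot: [-0.001, 1.0, 0.019, 0.0]
contact_force: [-7.3, -3.5, 8.2]
gripper_width: 0.316
grasp_force: 60.5
```

>>> move_arm(
  targets=[
    [[0, 0.0265, -0.0098, 0, 0], [0, 0.0282, -0.0026, 0, 0], [0, 0.0279, 0.0048, 0, 0], [0, 0.0257, 0.0118, 0, 0]],
  ],
)

```text
time: 6.6
tool_pos: [0.5476, 0.3077, 0.3011]
tool_rot: [-0.003, 1.0, 0.02, 0.001]
contact_force: [-6.3, 2.5, 7.3]
gripper_width: 0.314
grasp_force: 60.5
```

>>> move_arm(
  targets=[
    [[0, 0.0218, 0.0181, 0, 0], [0, 0.0163, 0.0231, 0, 0], [0, 0.0098, 0.0265, 0, 0], [0, 0.0026, 0.0282, 0, 0]],
  ],
)

```text
time: 6.93
tool_pos: [0.5807, 0.2506, 0.301]
tool_rot: [-0.003, 1.0, 0.019, 0.002]
contact_force: [-5.8, 7.0, 5.9]
gripper_width: 0.313
grasp_force: 60.4
```

>>> move_arm(
  targets=[
    [[0, -0.0048, 0.0279, 0, 0], [0, -0.0118, 0.0257, 0, 0], [0, -0.0181, 0.0218, 0, 0], [0, -0.0231, 0.0163, 0, 0]],
  ],
)

```text
time: 7.27
tool_pos: [0.5482, 0.1944, 0.3011]
tool_rot: [-0.004, 1.0, 0.019, 0.003]
contact_force: [-0.1, 11.6, 5.1]
gripper_width: 0.314
grasp_force: 60.4
```

>>> move_arm(
  targets=[
    [[0, -0.0265, 0.0098, 0, 0], [0, -0.0282, 0.0026, 0, 0], [0, -0.0279, -0.0048, 0, 0], [0, -0.0257, -0.0118, 0, 0]],
  ],
)

```text
time: 7.6
tool_pos: [0.4843, 0.1936, 0.3011]
tool_rot: [-0.002, 1.0, 0.018, 0.006]
contact_force: [10.4, 7.6, 0.5]
gripper_width: 0.311
grasp_force: 59.9
```

```bash
python3 f.py
```

```text
t 7.6 r 0.0653 bearing -119.1 rad -11.705841108115482 tan_cw -5.445088178560555 0.3111196516639952 [10.44433789  7.58890686  0.52465834]
```

>>> move_arm(
  targets=[
    [[0, -0.0215, -0.0186, 0, 0], [0, -0.0163, -0.0231, 0, 0], [0, -0.0098, -0.0265, 0, 0], [0, -0.0026, -0.0282, 0, 0]],
  ],
)

```text
time: 7.93
tool_pos: [0.4504, 0.2485, 0.3011]
tool_rot: [0.001, 1.0, 0.018, 0.003]
contact_force: [2.3, -6.8, 4.8]
gripper_width: 0.312
grasp_force: 60.6
```

>>> move_arm(
  targets=[
    [[0, 0.0048, -0.0279, 0, 0], [0, 0.0118, -0.0257, 0, 0], [0, 0.0181, -0.0218, 0, 0], [0, 0.0231, -0.0163, 0, 0]],
  ],
)

```text
time: 8.27
tool_pos: [0.4819, 0.3068, 0.3011]
tool_rot: [-0.001, 1.0, 0.019, 0.001]
contact_force: [-6.0, -4.0, 8.2]
gripper_width: 0.313
grasp_force: 60.8
```

>>> move_arm(
  targets=[
    [[0, 0.0265, -0.0098, 0, 0], [0, 0.0282, -0.0026, 0, 0], [0, 0.0279, 0.0048, 0, 0], [0, 0.0257, 0.0118, 0, 0]],
  ],
)

```text
time: 8.6
tool_pos: [0.5477, 0.3076, 0.301]
tool_rot: [-0.002, 1.0, 0.02, 0.001]
contact_force: [-7.2, 0.8, 7.4]
gripper_width: 0.316
grasp_force: 60.8
```

>>> move_arm(
  targets=[
    [[0, 0.0218, 0.0181, 0, 0], [0, 0.0163, 0.0231, 0, 0], [0, 0.0098, 0.0265, 0, 0], [0, 0.0026, 0.0282, 0, 0]],
  ],
)

```text
time: 8.93
tool_pos: [0.5807, 0.2509, 0.301]
tool_rot: [-0.003, 1.0, 0.019, 0.002]
contact_force: [-6.7, 7.2, 7.7]
gripper_width: 0.309
grasp_force: 60.8
```

>>> move_arm(
  targets=[
    [[0, -0.0048, 0.0279, 0, 0], [0, -0.0118, 0.0257, 0, 0], [0, -0.0181, 0.0218, 0, 0], [0, -0.0231, 0.0163, 0, 0]],
  ],
)

```text
time: 9.27
tool_pos: [0.5484, 0.1946, 0.3011]
tool_rot: [-0.004, 1.0, 0.019, 0.004]
contact_force: [0.1, 11.8, 5.2]
gripper_width: 0.312
grasp_force: 60.6
```

```bash
python3 f.py
```

```text
t 9.2667 r 0.0647 bearing -60.0 rad -10.146222843554687 tan_cw -6.001144213535986 0.3118885606690329 [ 0.11570136 11.78754355  5.20515985]
```

>>> move_arm(
  targets=[
    [[0, -0.0265, 0.0098, 0, 0], [0, -0.0282, 0.0026, 0, 0], [0, -0.0279, -0.0048, 0, 0], [0, -0.0257, -0.0118, 0, 0]],
  ],
)

```text
time: 9.6
tool_pos: [0.4844, 0.1936, 0.3011]
tool_rot: [-0.002, 1.0, 0.018, 0.006]
contact_force: [11.2, 5.9, 1.7]
gripper_width: 0.317
grasp_force: 60.2
```

>>> move_arm(
  targets=[
    [[0, -0.0218, -0.0181, 0, 0], [0, -0.0163, -0.0231, 0, 0], [0, -0.0098, -0.0265, 0, 0], [0, -0.0026, -0.0282, 0, 0]],
  ],
)

```text
time: 9.93
tool_pos: [0.4504, 0.2485, 0.3011]
tool_rot: [0.001, 1.0, 0.018, 0.003]
contact_force: [2.7, -6.4, 5.5]
gripper_width: 0.318
grasp_force: 60.8
```

>>> move_arm(
  targets=[
    [[0, 0.0048, -0.0279, 0, 0], [0, 0.0118, -0.0257, 0, 0], [0, 0.0181, -0.0218, 0, 0], [0, 0.0231, -0.0163, 0, 0]],
  ],
)

```text
time: 10.27
tool_pos: [0.4819, 0.3068, 0.301]
tool_rot: [-0.001, 1.0, 0.019, 0.001]
contact_force: [-6.0, -3.9, 8.4]
gripper_width: 0.313
grasp_force: 61.0
```

>>> move_arm(
  targets=[
    [[0, 0.0265, -0.0098, 0, 0], [0, 0.0282, -0.0026, 0, 0], [0, 0.0279, 0.0048, 0, 0], [0, 0.0257, 0.0118, 0, 0]],
  ],
)

```text
time: 10.6
tool_pos: [0.5477, 0.3076, 0.301]
tool_rot: [-0.002, 1.0, 0.02, 0.001]
contact_force: [-7.7, 1.2, 8.9]
gripper_width: 0.313
grasp_force: 61.0
```

>>> move_arm(
  targets=[
    [[0, 0.0218, 0.0181, 0, 0], [0, 0.0163, 0.0231, 0, 0], [0, 0.0098, 0.0265, 0, 0], [0, 0.0026, 0.0282, 0, 0]],
  ],
)

```text
time: 10.93
tool_pos: [0.5807, 0.2508, 0.3011]
tool_rot: [-0.003, 1.0, 0.019, 0.002]
contact_force: [-7.5, 6.4, 6.3]
gripper_width: 0.312
grasp_force: 60.9
```

```bash
python3 f.py
```

```text
t 10.9333 r 0.0647 bearing 0.1 rad -7.4618941153356655 tan_cw -6.403751884924969 0.3124937203820072 [-7.47440099  6.38914954  6.27176357]
```

>>> move_arm(
  targets=[
    [[0, -0.0048, 0.0279, 0, 0], [0, -0.0118, 0.0257, 0, 0], [0, -0.0181, 0.0218, 0, 0], [0, -0.0231, 0.0163, 0, 0]],
  ],
)

```text
time: 11.27
tool_pos: [0.5484, 0.1946, 0.301]
tool_rot: [-0.004, 1.0, 0.019, 0.003]
contact_force: [0.6, 11.8, 5.5]
gripper_width: 0.316
grasp_force: 60.7
```

>>> move_arm(
  targets=[
    [[0, -0.0265, 0.0098, 0, 0], [0, -0.0282, 0.0026, 0, 0], [0, -0.0279, -0.0048, 0, 0], [0, -0.0257, -0.0118, 0, 0]],
  ],
)

```text
time: 11.6
tool_pos: [0.4844, 0.1936, 0.3011]
tool_rot: [-0.002, 1.0, 0.018, 0.006]
contact_force: [10.4, 7.1, 1.2]
gripper_width: 0.315
grasp_force: 60.3
```

>>> move_arm(
  targets=[
    [[0, -0.0218, -0.0181, 0, 0], [0, -0.0163, -0.0231, 0, 0], [0, -0.0098, -0.0265, 0, 0], [0, -0.0026, -0.0282, 0, 0]],
  ],
)

```text
time: 11.93
tool_pos: [0.4504, 0.2485, 0.3011]
tool_rot: [0.001, 1.0, 0.018, 0.003]
contact_force: [2.2, -7.9, 4.6]
gripper_width: 0.313
grasp_force: 60.9
```

>>> move_arm(
  targets=[
    [[0, 0.0048, -0.0279, 0, 0], [0, 0.0118, -0.0257, 0, 0], [0, 0.0181, -0.0218, 0, 0], [0, 0.0231, -0.0163, 0, 0]],
  ],
)

```text
time: 12.27
tool_pos: [0.4819, 0.3068, 0.301]
tool_rot: [-0.001, 1.0, 0.019, 0.001]
contact_force: [-5.2, -3.6, 8.7]
gripper_width: 0.31
grasp_force: 61.1
```

```bash
python3 f.py
```

```text
t 12.2667 r 0.0656 bearing 121.3 rad -0.4340712251956216 tan_cw -6.302365599901538 0.31000446143786115 [-5.15804068 -3.64730673  8.66965316]
```

>>> move_arm(
  targets=[
    [[0, 0.0265, -0.0098, 0, 0], [0, 0.0282, -0.0026, 0, 0], [0, 0.0279, 0.0048, 0, 0], [0, 0.0257, 0.0118, 0, 0]],
  ],
)

```text
time: 12.6
tool_pos: [0.5476, 0.3077, 0.3011]
tool_rot: [-0.002, 1.0, 0.02, 0.001]
contact_force: [-7.6, 1.0, 7.9]
gripper_width: 0.313
grasp_force: 61.1
```

>>> move_arm(
  targets=[
    [[0, 0.0218, 0.0181, 0, 0], [0, 0.0163, 0.0231, 0, 0], [0, 0.0098, 0.0265, 0, 0], [0, 0.0026, 0.0282, 0, 0]],
  ],
)

```text
time: 12.93
tool_pos: [0.5807, 0.2516, 0.3011]
tool_rot: [-0.004, 1.0, 0.02, 0.002]
contact_force: [-5.1, 9.5, 6.9]
gripper_width: 0.314
grasp_force: 60.9
```

>>> move_arm(
  targets=[
    [[0, -0.0048, 0.0279, 0, 0], [0, -0.0118, 0.0257, 0, 0], [0, -0.0181, 0.0218, 0, 0], [0, -0.0231, 0.0163, 0, 0]],
  ],
)

```text
time: 13.27
tool_pos: [0.5492, 0.1952, 0.3011]
tool_rot: [-0.004, 1.0, 0.019, 0.005]
contact_force: [5.4, 13.7, 2.3]
gripper_width: 0.316
grasp_force: 60.7
```

>>> move_arm(
  targets=[
    [[0, -0.0265, 0.0098, 0, 0], [0, -0.0282, 0.0026, 0, 0], [0, -0.0279, -0.0048, 0, 0], [0, -0.0257, -0.0118, 0, 0]],
  ],
)

```text
time: 13.6
tool_pos: [0.4857, 0.193, 0.3011]
tool_rot: [-0.001, 1.0, 0.018, 0.008]
contact_force: [17.0, 3.1, -0.6]
gripper_width: 0.314
grasp_force: 60.3
```

```bash
python3 f.py; python3 - <<'E'
from h import *
i=grab_frame("scene")[:,:,::-1];cv2.imwrite("pics/s2.png",i)
a=cv2.imread("pics/scene0.png");crop(np.hstack([a[170:320,340:470],i[170:320,340:470]]),0,0,260,150,3,"pics/s2c.png")
E
```

```text
t 13.6 r 0.0652 bearing -117.7 rad -10.626314515018262 tan_cw -13.591150425498942 0.3138624054537354 [16.97196117  3.09684744 -0.63012721]
```

View pics/s2c.png

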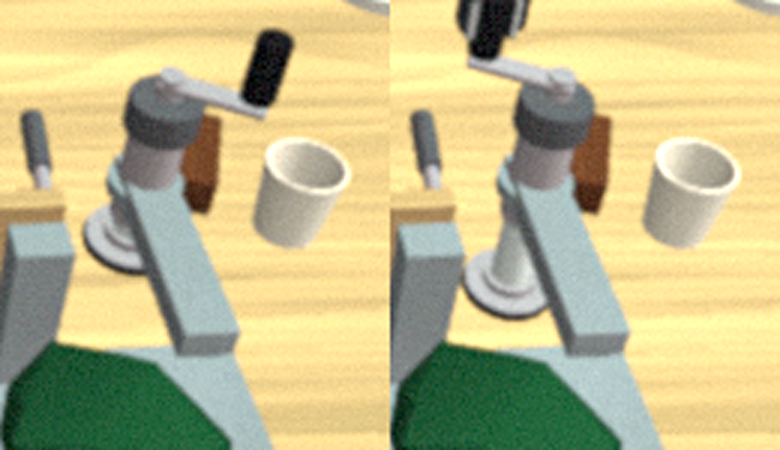

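The left crop shows the foot hanging. In the right one it is on the deck, about 3.8 rad past touch with 13.6 N at the knob, so it is firm. I'll let go of the knob, rise, and travel over to the hooks.

>>> move_arm(
  targets=[
    [[100, 0, 0, 0, 0], [100, 0, 0, 0, 0], [100, 0, 0, 0, 0], [100, 0, 0, 0, 0], [100, 0, 0, -0.03, 0]],
  ],
)

```text
time: 14.07
tool_pos: [0.4807, 0.1922, 0.3109]
tool_rot: [0.001, 1.0, 0.018, -0.004]
contact_force: [-0.7, -0.9, -0.3]
gripper_width: 0.988
grasp_force: 0.0
```

>>> move_arm(
  targets=[
    [[100, 0, 0, -0.04, 0], [100, 0, 0, -0.04, 0], [100, 0.01, 0.06, -0.02, 0], [100, 0.01, 0.06, 0, 0], [100, 0.01, 0.06, 0, 0]],
  ],
)

```text
time: 14.48
tool_pos: [0.5047, 0.0846, 0.3767]
tool_rot: [0.0, 1.0, 0.019, 0.001]
contact_force: [1.0, 0.2, -0.2]
gripper_width: 0.997
grasp_force: 0.0
```

>>> move_arm(
  targets=[
    [[100, 0.015, 0.065, 0, 0], [100, 0.015, 0.065, 0, 0], [100, 0.015, 0.065, 0, 0], [100, 0.015, 0.065, 0, 0], [100, 0.015, 0.065, 0, 0]],
  ],
)

```text
time: 14.9
tool_pos: [0.5565, -0.11, 0.3749]
tool_rot: [-0.0, 1.0, 0.018, -0.0]
contact_force: [0.9, 0.2, -0.5]
gripper_width: 1.002
grasp_force: 0.0
```

>>> move_arm(
  targets=[
    [[100, 0.01, 0.065, 0, 0], [100, 0.01, 0.065, 0, 0], [100, 0.01, 0.065, 0, 0], [100, 0.01, 0.065, 0, 0], [100, 0, 0, 0, 0]],
  ],
)

```text
time: 15.32
tool_pos: [0.5858, -0.2692, 0.3728]
tool_rot: [0.001, 1.0, 0.015, -0.001]
contact_force: [-0.5, 0.9, -0.0]
gripper_width: 1.001
grasp_force: 0.0
```

```bash
python3 snap.py w5; python3 - <<'E'
from h import *
s=state();print(s["time"],s["tool_pos"],s["tool_rot"],s["contact_force"])
E
```

```text
15.3667 [ 0.58577962 -0.26632551  0.37317104] [-6.20674432e-04  9.99869868e-01  1.60596739e-02 -1.39575251e-03] [-0.24775041  0.90240559  0.08982909]
```

View pics/w5.png

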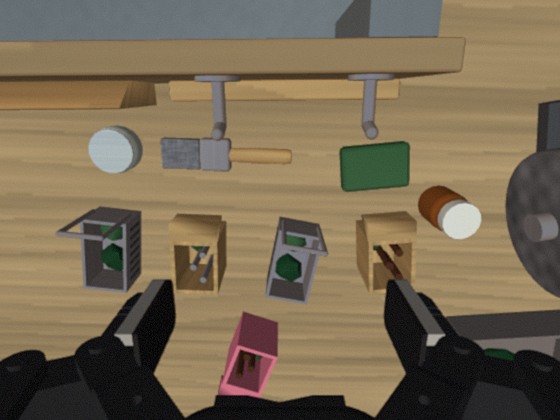

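w5 shows hook 1's tip at (218,133) with its plate at (217,78), and hook 2's tip at (371,131) with its plate at (370,75). The baskets are at (112,250) and (295,260), and the bins at (200,255) and (387,250).

```bash
python3 - <<'E'
from h import *
import pickle
np.set_printoptions(precision=4,suppress=True)
C={i:pickle.load(open(f"pics/w{i}.pkl","rb")) for i in(1,2,3,5)}
T=get_calibration("top")
t=lambda x,y:(T,x/2.6+140-.3,y/2.6+100-.3)
print("tip1",tri((C[2],399,116),(C[5],218,132)),tri((C[2],399,116),(C[5],218,132),t(557,106)))
print("plate1",tri((C[2],399,53),(C[5],217,77)))
print("tip2 top",tri((C[5],371,131),t(649,100)))
for z in(.245,.255,.265):print(onz(C[5],218,132,z),onz(C[5],371,131,z),np.linalg.norm(onz(C[5],218,132,z)-onz(C[5],371,131,z)))
print("paneltop edge w5",onz(C[5],100,77,.275),onz(C[5],450,71,.275))
g=cv2.cvtColor(cv2.imread("pics/w5.png"),cv2.COLOR_BGR2GRAY)
for x in(190,300,430):print([int(v) for v in g[56:100:2,x-2:x+3].mean(1)])
a=cv2.imread("pics/w1.png");cv2.imwrite("pics/w1b.png",np.clip(a*1.3,0,255).astype(np.uint8))
E
```

```text
tip1 (array([ 0.6407, -0.2301,  0.2615]), [np.float64(0.1), np.float64(0.1)]) (array([ 0.6408, -0.2293,  0.261 ]), [np.float64(1.0), np.float64(0.8), np.float64(1.7)])
plate1 (array([ 0.6734, -0.2286,  0.2516]), [np.float64(0.2), np.float64(0.2)])
tip2 top (array([ 0.6444, -0.3238,  0.2615]), [np.float64(1.0), np.float64(1.0)])
[ 0.6391 -0.2275  0.245 ] [ 0.6429 -0.329   0.245 ] 0.10159515630584959
[ 0.6402 -0.2291  0.255 ] [ 0.6438 -0.3265  0.255 ] 0.09746532419829701
[ 0.6413 -0.2307  0.265 ] [ 0.6447 -0.324   0.265 ] 0.09333549209074453
paneltop edge w5 [ 0.6704 -0.1673  0.275 ] [ 0.6796 -0.3617  0.275 ]
[126, 126, 125, 124, 124, 125, 126, 125, 113, 74, 59, 58, 92, 146, 145, 148, 147, 148, 144, 143, 144, 144]
[128, 127, 127, 125, 126, 128, 127, 119, 100, 56, 57, 63, 141, 153, 152, 152, 150, 149, 148, 151, 153, 137]
[128, 127, 128, 129, 127, 128, 127, 111, 67, 70, 136, 141, 144, 143, 141, 126, 120, 124, 124, 126, 123, 123]
```

View pics/w1b.png

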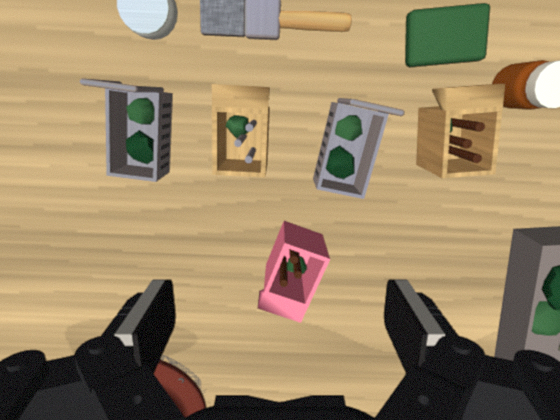

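w1 shows basket rims: #1 at (106,88), (163,92), (158,178), (107,173), and #2 at (340,102), (386,110), (366,193), (320,184). The bins are at (212–270, 85–175) and (417–503, 85–175).

```bash
python3 - <<'E'
from h import *
import pickle
np.set_printoptions(precision=4,suppress=True)
c=pickle.load(open("pics/w1.pkl","rb"))
def box(n,fl,fr,rr,rl,z):
    P=np.array([onz(c,*p,z)[:2] for p in(fl,fr,rr,rl)]);d=(P[2]+P[3]-P[0]-P[1])/2
    print(n,P.tolist(),"len",np.linalg.norm(d),"wid",np.linalg.norm((P[0]+P[3]-P[1]-P[2])/2),"yaw",np.degrees(np.arctan2(d[1],d[0])),"ctr",P.mean(0))
box("bk1",(107,173),(158,178),(163,92),(106,88),.055)
box("bk2",(320,184),(366,193),(386,110),(340,102),.055)
box("binA",(217,175),(268,175),(270,87),(211,85),.08)
box("binB",(442,175),(497,172),(503,85),(434,90),.08)
E
```

```text
bk1 [[0.4082410248544386, -0.011230024235282882], [0.4047176452976665, -0.07023768783093834], [0.5009481935660861, -0.08158452289362672], [0.5025234135419437, -0.02000673863785546]] len 0.09578639829152802 wid 0.060346594665157544 yaw -6.029694562304513 ctr [ 0.4541 -0.0458]
bk2 [[0.4053356595665589, -0.2603325702019507], [0.39664213554979605, -0.31573491875318904], [0.49219007783453356, -0.32689962350421375], [0.4985336565213456, -0.27525726651474847]] len 0.09527025562482652 wid 0.05404785713146687 yaw -7.869839269912022 ctr [ 0.4482 -0.2946]
binA [[0.4167888677498796, -0.14339328500852644], [0.41909690328281185, -0.19934486087521366], [0.5105969744532991, -0.1984729069845053], [0.510031742842346, -0.13836737308399277]] len 0.09241853306438476 wid 0.05804633578357031 yaw 1.8285303666905373 ctr [ 0.4641 -0.1699]
binB [[0.4269767740315597, -0.39036929690637157], [0.4327902625223873, -0.45003306907553764], [0.5223745951355679, -0.43571452610610095], [0.5146525648023603, -0.3662436217300036]] len 0.09069055801315055 wid 0.06492105774763228 yaw 12.236810329125579 ctr [ 0.4742 -0.4106]
```

>>> move_arm(
  targets=[
    [[100, -0.0456, -0.0336, 0, 0], [100, -0.0456, -0.0336, 0, 0], [100, -0.0456, -0.0336, 0, 0], [100, -0.0456, -0.0336, 0, 0], [100, -0.0456, -0.0336, 0, 0]],
  ],
)

```text
time: 15.78
tool_pos: [0.4442, -0.1654, 0.3747]
tool_rot: [-0.0, 1.0, 0.019, -0.0]
contact_force: [0.4, 1.3, 0.0]
gripper_width: 1.0
grasp_force: 0.0
```

>>> move_arm(
  targets=[
    [[100, 0, 0, 0.05, 0], [100, 0, 0, 0.05, 0], [100, 0, 0, 0.05, 0], [100, 0, 0, 0.05, 0], [100, 0, 0, 0, 0]],
  ],
)

```text
time: 16.2
tool_pos: [0.4425, -0.1645, 0.248]
tool_rot: [-0.003, 1.0, 0.019, -0.005]
contact_force: [-1.4, -0.2, -1.9]
gripper_width: 1.007
grasp_force: 0.0
```

```bash
python3 snap.py w6; python3 - <<'E'
from h import *
import pickle
s=state();print(s["tool_pos"],s["tool_rot"])
c=pickle.load(open("pics/w6.pkl","rb"))
im=cv2.imread("pics/w6.png")
# predicted rim outline of bin A (box 72x58 centred .454,-.17) 
i2=np.clip(im*1.4,0,255).astype(np.uint8)
y=np.radians(1.5);R=np.array([[np.cos(y),-np.sin(y)],[np.sin(y),np.cos(y)]])
P=[proj(c,np.r_[np.array([.454,-.17])+R@q,.08]) for q in np.array([[-.036,.029],[.058,.029],[.058,-.029],[-.036,-.029]])]
cv2.polylines(i2,[np.round(P).astype(int)],True,(0,0,255),1)
cv2.imwrite("pics/w6b.png",i2)
E
```

```text
[ 0.44375565 -0.16533748  0.25156353] [-0.00202432  0.99981454  0.01887781 -0.00322848]
```

View pics/w6b.png

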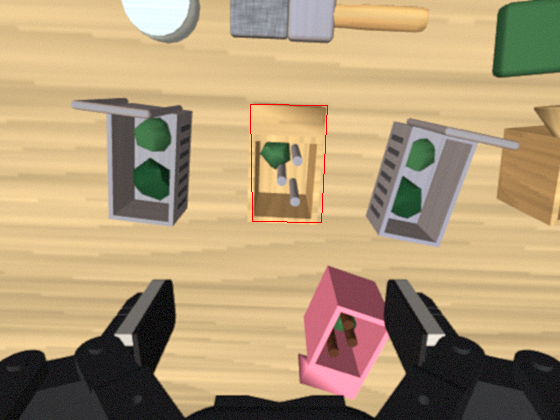

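The overlay matches bin A's rim closely, so I'll descend and grip.

>>> move_arm(
  targets=[
    [[100, 0.003, 0.007, 0.06, 0], [100, 0, 0, 0.06, 0], [100, 0, 0, 0.06, 0], [100, 0, 0, 0.06, 0], [100, 0, 0, 0.0727, 0]],
  ],
)

```text
time: 16.67
tool_pos: [0.4506, -0.1725, 0.0722]
tool_rot: [0.002, 1.0, 0.019, 0.003]
contact_force: [0.3, -0.8, -0.1]
gripper_width: 0.999
grasp_force: 0.0
```

>>> move_arm(
  targets=[
    [[100, 0, 0, 0, 0], [0, 0, 0, 0, 0], [0, 0, 0, 0, 0], [0, 0, 0, 0, 0], [0, 0, 0, 0, 0]],
  ],
)

```text
time: 17.08
tool_pos: [0.4506, -0.1727, 0.0738]
tool_rot: [0.002, 1.0, 0.019, 0.003]
contact_force: [0.5, -0.3, 5.2]
gripper_width: 0.668
grasp_force: 65.4
```

>>> move_arm(
  targets=[
    [[0, 0, 0, 0, 0], [0, 0, 0, -0.05, 0], [0, 0, 0, -0.05, 0], [0, 0, 0, -0.05, 0], [0, 0, 0, 0, 0]],
  ],
)

```text
time: 17.5
tool_pos: [0.4515, -0.1734, 0.1681]
tool_rot: [0.004, 1.0, 0.019, 0.006]
contact_force: [2.0, -1.1, -0.9]
gripper_width: 0.671
grasp_force: 65.9
```

>>> move_arm(
  targets=[
    [[0, 0, 0, -0.055, 0], [0, 0, 0, -0.055, 0], [0, 0.02, -0.02, -0.055, 0], [0, 0.04, -0.03, -0.055, 0], [0, 0.04, -0.03, 0, 0]],
  ],
)

```text
time: 17.92
tool_pos: [0.5073, -0.1232, 0.2984]
tool_rot: [0.003, 1.0, 0.017, 0.007]
contact_force: [1.7, -0.3, -0.7]
gripper_width: 0.668
grasp_force: 66.0
```

>>> move_arm(
  targets=[
    [[0, 0.04, -0.03, 0, 0], [0, 0.04, -0.013, 0, 0], [0, 0, 0, 0, 0], [0, 0, 0, 0, 0]],
  ],
)

```text
time: 18.25
tool_pos: [0.5514, -0.0941, 0.2887]
tool_rot: [0.0, 1.0, 0.019, -0.001]
contact_force: [0.0, -1.2, -2.4]
gripper_width: 0.669
grasp_force: 65.7
```

```bash
python3 snap.py w7; cat > held.py <<'E'
import sys,pickle
from h import *
from scipy.spatial.transform import Rotation as Ro
n=sys.argv[1];dx=[float(v) for v in sys.argv[2:]]  # expected tool-frame point
np.set_printoptions(precision=4,suppress=True)
s=state();q=s["tool_rot"];Q=Ro.from_quat([q[1],q[2],q[3],q[0]]).as_matrix()
print(s["tool_pos"],q,s["contact_force"],s["gripper_width"],"yaw",np.degrees(np.arctan2(Q[1,0],Q[0,0])))
c=pickle.load(open(f"pics/{n}.pkl","rb"));print("pred",proj(c,s["tool_pos"]+Q@np.array(dx)))
E
python3 held.py w7 .0614 0 -.006; python3 - <<'E'
from h import *
i=cv2.imread("pics/w7.png");crop(i,100,130,460,400,2.2,"pics/w7b.png")
E
```

```text
[ 0.5509 -0.0946  0.2888] [ 0.0001  0.9998  0.0187 -0.0007] [-0.6123  0.4172 -2.4684] 0.6675415712661475 yaw 2.1443048951158326
pred [279.7617 156.5171]
```

View pics/w7b.png

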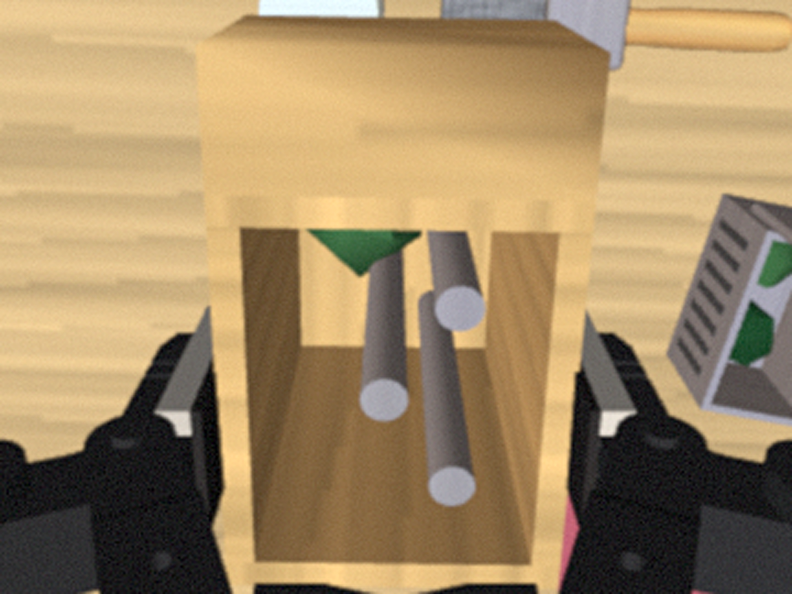

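The rear strip edge is at crop row 48, about 62 mm ahead of the TCP, and the bin sits square in the jaws. Now over the cleat and down.

>>> move_arm(
  targets=[
    [[0, 0.043, 0, 0, 0], [0, 0.042, 0, 0, 0], [0, 0, 0, 0, 0], [0, 0, 0, 0.035, 0], [0, 0, 0, 0.035, 0]],
  ],
)

```text
time: 18.72
tool_pos: [0.6024, -0.0939, 0.2489]
tool_rot: [0.001, 1.0, 0.018, 0.002]
contact_force: [-0.6, 0.3, -4.0]
gripper_width: 0.669
grasp_force: 65.9
```

>>> move_arm(
  targets=[
    [[0, 0, 0, 0, 0], [0, 0, 0, 0.01, 0], [0, 0, 0, 0.01, 0], [0, 0, 0, 0, 0]],
  ],
)

```text
time: 19.05
tool_pos: [0.6017, -0.093, 0.2352]
tool_rot: [0.0, 1.0, 0.018, -0.0]
contact_force: [0.1, 0.6, -2.9]
gripper_width: 0.667
grasp_force: 65.6
```

>>> move_arm(
  targets=[
    [[0, 0, 0, 0.007, 0], [0, 0, 0, 0.007, 0], [0, 0, 0, 0, 0], [0, 0, 0, 0, 0]],
  ],
)

```text
time: 19.38
tool_pos: [0.6031, -0.0929, 0.2277]
tool_rot: [0.0, 1.0, 0.019, 0.001]
contact_force: [3.7, -1.0, -2.7]
gripper_width: 0.668
grasp_force: 65.8
```

>>> move_arm(
  targets=[
    [[0, 0.004, 0, 0.005, 0], [0, 0, 0, 0, 0], [0, 0, 0, 0, 0]],
  ],
)

```text
time: 19.63
tool_pos: [0.6054, -0.0927, 0.2243]
tool_rot: [0.0, 1.0, 0.019, 0.001]
contact_force: [4.5, -0.7, -1.7]
gripper_width: 0.671
grasp_force: 65.8
```

>>> move_arm(
  targets=[
    [[0, 0.002, 0, 0.005, 0], [0, 0, 0, 0, 0], [0, 0.001, 0, 0.005, 0], [0, 0, 0, 0, 0], [0, 0, 0, 0, 0]],
  ],
)

```text
time: 20.05
tool_pos: [0.606, -0.0934, 0.2217]
tool_rot: [0.001, 1.0, 0.019, -0.001]
contact_force: [-9.7, -0.7, 12.1]
gripper_width: 0.67
grasp_force: 66.2
```

>>> move_arm(
  targets=[
    [[0, 0, 0, 0.005, 0], [0, 0, 0, 0, 0], [0, 0, 0, 0, 0]],
  ],
)

```text
time: 20.3
tool_pos: [0.6059, -0.0935, 0.2215]
tool_rot: [0.001, 1.0, 0.019, -0.0]
contact_force: [-16.2, 0.3, 21.5]
gripper_width: 0.668
grasp_force: 67.3
```

>>> move_arm(
  targets=[
    [[0, -0.003, 0, 0, 0], [0, 0, 0, 0, 0], [0, 0, 0, 0, 0]],
  ],
)

```text
time: 20.55
tool_pos: [0.6059, -0.0935, 0.2214]
tool_rot: [0.002, 1.0, 0.019, 0.002]
contact_force: [-7.5, 1.2, 19.7]
gripper_width: 0.67
grasp_force: 66.8
```

>>> move_arm(
  targets=[
    [[0, -0.002, 0, -0.005, 0], [0, 0, 0, 0, 0], [80, 0, 0, 0, 0], [100, 0, 0, 0, 0], [100, 0, 0, 0, 0]],
  ],
)

```text
time: 20.97
tool_pos: [0.6026, -0.0925, 0.2168]
tool_rot: [-0.0, 1.0, 0.018, -0.001]
contact_force: [-0.2, -1.5, 0.4]
gripper_width: 0.997
grasp_force: 0.0
```

>>> move_arm(
  targets=[
    [[100, 0, 0, 0, 0], [100, 0, 0, -0.04, 0], [100, 0, 0, -0.05, 0], [100, 0, 0, -0.05, 0], [100, 0, 0, 0, 0]],
  ],
)

```text
time: 21.38
tool_pos: [0.6056, -0.0933, 0.3093]
tool_rot: [0.001, 1.0, 0.018, 0.005]
contact_force: [0.8, -0.1, 1.5]
gripper_width: 1.0
grasp_force: 0.0
```

```bash
python3 snap.py w8; python3 held.py w8 0 0 0; python3 - <<'E'
from h import *
i=cv2.imread("pics/w8.png");T=grab_frame("top")[:,:,::-1];cv2.imwrite("pics/top8.png",T)
a=cv2.resize(i,(460,345));b=cv2.resize(T[100:300,180:440],(448,345));crop(np.hstack([a,b]),0,0,908,345,.88,"pics/w8b.png")
E
```

```text
[ 0.6048 -0.0931  0.3063] [0.001  0.9998 0.0184 0.0033] [-0.1624  0.1838 -0.2322] 0.999057785760254 yaw 2.109449143261898
pred [277.6552 312.0385]
```

View pics/w8b.png

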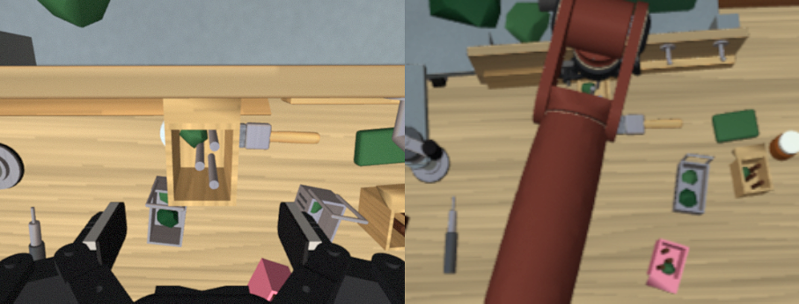

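The wrist view shows the bin hanging on the cleat with its strip against the panel. The top view shows bin B unmoved at about (409,212). I'll check the hung rim's level numerically and go to bin B.

```bash
python3 - <<'E'
from h import *
import pickle
np.set_printoptions(precision=4,suppress=True)
c=pickle.load(open("pics/w8.pkl","rb"))
for z in (.2235,.23):
  print([onz(c,*p,z)[:2] for p in((227,286),(326,285),(225.4,135.5),(332,135.5))])
E
```

```text
[array([ 0.569 , -0.0624]), array([ 0.5719, -0.1248]), array([ 0.6624, -0.0621]), array([ 0.6646, -0.1211])]
[array([ 0.5726, -0.0633]), array([ 0.5754, -0.1237]), array([ 0.6631, -0.063 ]), array([ 0.6652, -0.1201])]
```

>>> move_arm(
  targets=[
    [[100, -0.03, 0.058, 0, 0], [100, -0.03, 0.058, 0, 0], [100, -0.03, 0.058, 0, 0], [100, -0.03, 0.058, 0, 0], [100, -0.03, 0.058, 0, 0]],
  ],
)

```text
time: 21.9
tool_pos: [0.5181, -0.2707, 0.2993]
tool_rot: [-0.001, 1.0, 0.019, -0.002]
contact_force: [0.9, -0.9, -1.0]
gripper_width: 0.997
grasp_force: 0.0
```

>>> move_arm(
  targets=[
    [[100, -0.03, 0.058, 0, 0], [100, -0.03, 0.058, 0, 0], [100, -0.03, 0.058, 0, 0], [100, -0.033, 0.058, 0, 0], [100, 0, 0, 0, -0.83]],
  ],
)

```text
time: 22.32
tool_pos: [0.4471, -0.4164, 0.2988]
tool_rot: [-0.001, 0.998, 0.059, -0.002]
contact_force: [-0.2, 0.8, 0.8]
gripper_width: 1.001
grasp_force: 0.0
```

>>> move_arm(
  targets=[
    [[100, 0, 0, 0.04, 0], [100, 0, 0, 0.04, 0], [100, 0, 0, 0.01, 0], [100, 0, 0, 0, 0]],
  ],
)

```text
time: 22.65
tool_pos: [0.4497, -0.41, 0.2428]
tool_rot: [-0.004, 0.998, 0.062, -0.003]
contact_force: [-1.1, 0.9, -0.1]
gripper_width: 1.0
grasp_force: 0.0
```

```bash
python3 snap.py w9; python3 held.py w9 0 0 0; python3 - <<'E'
from h import *
import pickle
np.set_printoptions(precision=1,suppress=True,linewidth=200)
c=pickle.load(open("pics/w9.pkl","rb"));im=cv2.imread("pics/w9.png")
y=np.radians(7);R=np.array([[np.cos(y),-np.sin(y)],[np.sin(y),np.cos(y)]])
P=np.array([proj(c,np.r_[np.array([.461,-.411])+R@q,.08]) for q in np.array([[-.036,.029],[.058,.029],[.058,-.029],[-.036,-.029]])])
print(P)
g=cv2.cvtColor(im,cv2.COLOR_BGR2HSV)
x0,y0=(P.min(0)-25).astype(int);x1,y1=(P.max(0)+25).astype(int)
m=P.mean(0).astype(int)
gr=cv2.GaussianBlur(cv2.cvtColor(im,cv2.COLOR_BGR2GRAY),(5,5),1)
ls=cv2.createLineSegmentDetector().detect(gr[max(y0,0):y1,x0:x1])[0][:,0]+[x0,max(y0,0)]*2
L=np.hypot(ls[:,2]-ls[:,0],ls[:,3]-ls[:,1]);print(ls[L>28])
E
```

```text
[ 0.4505 -0.4108  0.2454] [-0.0019  0.9981  0.0619 -0.0015] [0.2204 0.2845 1.3497] 1.002170933401885 yaw 7.098801744178104
pred [280.526  317.0263]
[[247.7 225.1]
 [244.5 106.4]
 [322.7 106.6]
 [318.1 225.4]]
[[257.6 217.9 256.6 141.6]
 [261.7 142.9 262.6 192.8]
 [313.4 218.2 259.6 217.5]
 [319.7 142.8 316.2 216.6]
 [275.9 101.4 327.1 102.8]
 [310.  191.6 312.1 142.9]
 [288.4 105.4 252.1 104.5]]
```

>>> move_arm(
  targets=[
    [[100, 0.005, 0.005, 0.058, 0], [100, 0, 0, 0.058, 0], [100, 0, 0, 0.058, 0], [100, 0, 0, 0.058, 0], [100, 0, 0, 0.058, 0]],
  ],
)

```text
time: 23.12
tool_pos: [0.4557, -0.415, 0.0744]
tool_rot: [0.001, 0.998, 0.062, 0.001]
contact_force: [-0.1, -0.1, 1.1]
gripper_width: 0.995
grasp_force: 0.0
```

>>> move_arm(
  targets=[
    [[100, 0, 0, 0.005, 0], [0, 0, 0, 0, 0], [0, 0, 0, 0, 0], [0, 0, 0, 0, 0], [0, 0, 0, 0, 0]],
  ],
)

```text
time: 23.53
tool_pos: [0.4563, -0.4162, 0.0747]
tool_rot: [0.003, 0.998, 0.062, 0.002]
contact_force: [0.0, 1.1, 4.4]
gripper_width: 0.669
grasp_force: 65.6
```

>>> move_arm(
  targets=[
    [[0, 0, 0, 0, 0], [0, 0, 0, -0.05, 0], [0, 0, 0, -0.05, 0], [0, 0, 0, -0.05, 0], [0, 0, 0, -0.05, 0]],
  ],
)

```text
time: 23.95
tool_pos: [0.4543, -0.4141, 0.1925]
tool_rot: [0.0, 0.998, 0.062, -0.0]
contact_force: [0.9, -0.1, -2.1]
gripper_width: 0.67
grasp_force: 65.4
```

>>> move_arm(
  targets=[
    [[0, 0, 0, -0.05, 0], [0, 0, 0, -0.05, 0], [0, 0, 0, -0.05, 0], [0, 0, 0, -0.02, 0.83], [0, 0, 0, 0, 0]],
  ],
)

```text
time: 24.37
tool_pos: [0.4557, -0.4157, 0.299]
tool_rot: [0.004, 1.0, 0.018, 0.003]
contact_force: [0.6, -0.3, -1.4]
gripper_width: 0.669
grasp_force: 65.7
```

>>> move_arm(
  targets=[
    [[0, 0.008, -0.0623, 0, 0], [0, 0.008, -0.0623, 0, 0], [0, 0.008, -0.0623, 0, 0], [0, 0.008, -0.0623, 0, 0], [0, 0.008, -0.0623, 0, 0]],
  ],
)

```text
time: 24.78
tool_pos: [0.4708, -0.2247, 0.2908]
tool_rot: [-0.001, 1.0, 0.019, -0.001]
contact_force: [1.3, 1.1, -2.7]
gripper_width: 0.67
grasp_force: 66.0
```

>>> move_arm(
  targets=[
    [[0, 0.008, -0.0623, 0, 0], [0, 0.008, -0.0623, 0, 0], [0, 0.008, -0.0623, 0, 0], [0, 0.008, -0.0623, 0, 0], [0, 0.008, -0.0623, 0, 0]],
  ],
)

```text
time: 25.2
tool_pos: [0.4877, -0.0371, 0.2911]
tool_rot: [-0.0, 1.0, 0.019, -0.001]
contact_force: [1.5, 0.6, -2.4]
gripper_width: 0.663
grasp_force: 66.0
```

>>> move_arm(
  targets=[
    [[0, 0.008, -0.0623, 0, 0], [0, 0.008, -0.0623, 0, 0], [0, 0.04, 0, 0, 0], [0, 0.04, 0, 0, 0], [0, 0, 0, 0, 0]],
  ],
)

```text
time: 25.62
tool_pos: [0.5451, 0.0388, 0.2905]
tool_rot: [-0.0, 1.0, 0.02, -0.001]
contact_force: [-1.9, 0.4, -2.5]
gripper_width: 0.664
grasp_force: 66.2
```

```bash
python3 snap.py w10; cat > rear.py <<'E'
import sys
from h import *
np.set_printoptions(precision=1,suppress=True,linewidth=200)
im=cv2.imread(f"pics/{sys.argv[1]}.png");gr=cv2.GaussianBlur(cv2.cvtColor(im,cv2.COLOR_BGR2GRAY),(5,5),1)
ls=cv2.createLineSegmentDetector().detect(gr[90:260,150:410])[0][:,0]+[150,90]*2
L=np.hypot(ls[:,2]-ls[:,0],ls[:,3]-ls[:,1]);print(ls[L>40])
E
python3 rear.py w7; python3 rear.py w10; python3 held.py w10 .062 0 -.003
```

```text
[[236.9 233.3 310.6 234.4]
 [210.6 136.2 351.9 138.6]
 [376.8 155.5 372.4 199.4]
 [303.1 119.1 380.6 120. ]
 [264.4 142.7 210.6 140.8]
 [336.9 150.8 290.6 149.2]
 [256.9 148.2 198.2 146.8]]
[[208.1 225.9 311.9 225.7]
 [373.3 144.2 369.8 191.9]
 [206.9 130.6 343.1 130.6]
 [279.4 139.2 194.4 138.2]
 [334.4 141.4 280.6 140.4]]
[0.5437 0.0383 0.2906] [-0.0001  0.9998  0.0198 -0.0019] [-0.5    -0.5264 -3.6782] 0.6621674567812579 yaw 2.271863855531135
pred [279.6542 155.6564]
```

>>> move_arm(
  targets=[
    [[0, 0.041, 0, 0, 0], [0, 0.041, 0, 0, 0], [0, 0, 0, 0, 0], [0, 0, 0, 0.035, 0], [0, 0, 0, 0.035, 0]],
  ],
)

```text
time: 26.08
tool_pos: [0.5927, 0.0391, 0.2513]
tool_rot: [0.0, 1.0, 0.019, 0.001]
contact_force: [0.2, 0.1, -3.9]
gripper_width: 0.669
grasp_force: 66.5
```

>>> move_arm(
  targets=[
    [[0, 0, 0, 0.01, 0], [0, 0, 0, 0.01, 0], [0, 0, 0, 0.007, 0], [0, 0, 0, 0.007, 0], [0, 0, 0, 0, 0]],
  ],
)

```text
time: 26.5
tool_pos: [0.5931, 0.0395, 0.2312]
tool_rot: [0.0, 1.0, 0.019, 0.001]
contact_force: [0.1, -0.0, -2.8]
gripper_width: 0.664
grasp_force: 66.3
```

>>> move_arm(
  targets=[
    [[0, 0.004, 0, 0.005, 0], [0, 0, 0, 0, 0], [0, 0.002, 0, 0.005, 0], [0, 0, 0, 0, 0], [0, 0, 0, 0, 0]],
  ],
)

```text
time: 26.92
tool_pos: [0.5972, 0.0398, 0.225]
tool_rot: [0.0, 1.0, 0.019, 0.001]
contact_force: [4.2, 0.6, -2.1]
gripper_width: 0.667
grasp_force: 66.3
```

>>> move_arm(
  targets=[
    [[0, 0.001, 0, 0.005, 0], [0, 0, 0, 0, 0], [0, 0, 0, 0.005, 0], [0, 0, 0, 0.004, 0], [0, 0, 0, 0, 0]],
  ],
)

```text
time: 27.33
tool_pos: [0.5982, 0.0396, 0.2227]
tool_rot: [0.001, 1.0, 0.019, 0.002]
contact_force: [-9.1, -0.6, 20.8]
gripper_width: 0.669
grasp_force: 68.9
```

>>> move_arm(
  targets=[
    [[0, -0.003, 0, 0, 0], [0, 0, 0, 0, 0], [0, 0, 0, 0, 0]],
  ],
)

```text
time: 27.58
tool_pos: [0.5982, 0.0396, 0.2227]
tool_rot: [0.0, 1.0, 0.019, 0.005]
contact_force: [0.1, 1.3, 16.2]
gripper_width: 0.666
grasp_force: 68.4
```

>>> move_arm(
  targets=[
    [[0, -0.001, 0, -0.005, 0], [0, 0, 0, 0, 0], [80, 0, 0, 0, 0], [100, 0, 0, 0, 0], [100, 0, 0, 0, 0]],
  ],
)

```text
time: 28.0
tool_pos: [0.5937, 0.0397, 0.2182]
tool_rot: [-0.0, 1.0, 0.018, -0.001]
contact_force: [0.5, 0.7, -0.8]
gripper_width: 1.0
grasp_force: 0.0
```

>>> move_arm(
  targets=[
    [[100, 0, 0, 0, 0], [100, 0, 0, -0.04, 0], [100, 0, 0, -0.05, 0], [100, 0, 0, -0.05, 0], [100, 0, 0, 0, 0]],
  ],
)

```text
time: 28.42
tool_pos: [0.5967, 0.0396, 0.3104]
tool_rot: [0.0, 1.0, 0.018, 0.005]
contact_force: [0.9, 0.4, 1.7]
gripper_width: 1.002
grasp_force: 0.0
```

```bash
python3 snap.py w11; python3 held.py w11 0 0 0; python3 rear.py w8; python3 rear.py w11
```

```text
[0.596  0.0396 0.3075] [0.0003 0.9998 0.0184 0.0034] [ 0.7113 -0.0576 -0.4586] 0.9988735983583275 yaw 2.1108455788368983
pred [278.0611 312.0899]
[[236.9 179.  298.1 178.6]
 [239.3 258.2 236.1 179.3]
 [247.9 189.3 249.5 238.1]
 [322.2 180.6 318.8 258.2]
 [301.9 136.2 226.9 136.5]
 [308.9 229.4 310.9 180.6]
 [408.1  91.5 150.6  91.8]
 [150.6 133.  408.1 132.5]
 [150.6 157.8 223.1 157.5]]
[[296.3 205.7 303.8 249.5]
 [236.9 171.2 298.1 171.6]
 [239.4 258.2 235.9 171.8]
 [287.  251.9 286.6 209.4]
 [247.3 184.3 249.1 226.8]
 [320.7 203.1 318.3 258.3]
 [303.1 127.3 225.6 126.7]
 [308.4 224.4 310.6 173.1]
 [341.9 151.3 408.1 150.6]
 [223.1 153.6 164.4 154.2]
 [150.6 123.8 408.1 123.2]
 [363.1 233.1 404.4 234.7]]
```

>>> move_arm(
  targets=[
    [[100, -0.0554, 0.0257, 0, 0], [100, -0.0554, 0.0257, 0, 0], [100, -0.0554, 0.0257, 0, 0], [100, -0.0554, 0.0257, 0, 0], [100, -0.0554, 0.0257, 0, 0]],
  ],
)

```text
time: 28.88
tool_pos: [0.4291, -0.0437, 0.3009]
tool_rot: [-0.0, 1.0, 0.019, -0.002]
contact_force: [0.8, 0.2, 0.1]
gripper_width: 1.0
grasp_force: 0.0
```

>>> move_arm(
  targets=[
    [[100, 0, 0, 0.04, 0.67], [100, 0, 0, 0.04, 0.68], [100, 0, 0, 0.02, 0], [100, 0, 0, 0, 0], [100, 0, 0, 0, 0]],
  ],
)

```text
time: 29.3
tool_pos: [0.4308, -0.0432, 0.2418]
tool_rot: [-0.0, 0.999, -0.051, -0.002]
contact_force: [0.3, -0.0, 0.8]
gripper_width: 1.002
grasp_force: 0.0
```

```bash
python3 snap.py w12; python3 held.py w12 0 0 0; cat > bk.py <<'E'
import sys,pickle
from h import *
np.set_printoptions(precision=1,suppress=True,linewidth=200)
n=sys.argv[1];cx,cy,yaw=map(float,sys.argv[2:5])
c=pickle.load(open(f"pics/{n}.pkl","rb"));im=cv2.imread(f"pics/{n}.png")
y=np.radians(yaw);R=np.array([[np.cos(y),-np.sin(y)],[np.sin(y),np.cos(y)]])
P=np.array([proj(c,np.r_[np.array([cx,cy])+R@q,.055]) for q in np.array([[-.05,.029],[.05,.029],[.05,-.029],[-.05,-.029]])])
print("pred rim fl rl rr fr",P.tolist(),"bar",[proj(c,np.r_[np.array([cx,cy])+R@np.array([.053,k]),.11]).round(1).tolist() for k in(.021,-.021)])
h=cv2.cvtColor(im,cv2.COLOR_BGR2HSV);m=((h[...,1]<50)&(h[...,2]>60)).astype(np.uint8)
x0,y0=np.maximum((P.min(0)-60).astype(int),0);x1,y1=(P.max(0)+30).astype(int)
gr=cv2.GaussianBlur(cv2.cvtColor(im,cv2.COLOR_BGR2GRAY),(5,5),1)
ls=cv2.createLineSegmentDetector().detect(gr[y0:y1,x0:x1])[0][:,0]+[x0,y0]*2
L=np.hypot(ls[:,2]-ls[:,0],ls[:,3]-ls[:,1]);print(ls[L>30])
E
python3 bk.py w12 .453 -.0455 -6
```

```text
[ 0.4315 -0.0434  0.2432] [-0.0001  0.9987 -0.0514 -0.0003] [ 0.4366 -0.34    0.4828] 1.0023131952941664 yaw -5.893607707747637
pred [278.4389 315.2349]
pred rim fl rl rr fr [[246.00088177361272, 219.14724229494607], [242.7698225728399, 101.63749711558333], [315.01090867679295, 101.83677906963318], [311.2653374815329, 219.30095513393775]] bar [[246.9, 99.0], [310.8, 99.2]]
[[249.1 106.7 252.3 197.9]
 [247.6 217.8 243.9 107.8]
 [253.9 199.5 301.4 198.9]
 [303.8 214.5 245.  217.2]
 [306.5 107.9 305.8 175.4]
 [301.6 195.4 302.2 107.9]
 [296.4 104.9 250.1 105.5]
 [258.9 101.6 298.9 101.6]]
```

>>> move_arm(
  targets=[
    [[100, 0, 0, 0.0545, 0], [100, 0, 0, 0.0545, 0], [100, 0, 0, 0.0545, 0], [100, 0, 0, 0.0545, 0], [100, 0, 0, 0.0545, 0]],
  ],
)

```text
time: 29.77
tool_pos: [0.433, -0.0437, 0.08]
tool_rot: [0.0, 0.999, -0.051, 0.002]
contact_force: [0.9, -0.4, 0.1]
gripper_width: 1.005
grasp_force: 0.0
```

>>> move_arm(
  targets=[
    [[100, 0, 0, 0.0545, 0], [100, 0, 0, 0, 0], [0, 0, 0, 0, 0], [0, 0, 0, 0, 0], [0, 0, 0, 0, 0]],
  ],
)

```text
time: 30.18
tool_pos: [0.4343, -0.044, 0.0507]
tool_rot: [0.0, 0.999, -0.052, 0.003]
contact_force: [-0.3, 0.5, -2.0]
gripper_width: 0.669
grasp_force: 65.5
```

>>> move_arm(
  targets=[
    [[0, 0, 0, 0, 0], [0, 0, 0, 0, 0], [0, 0, 0, -0.05, 0], [0, 0, 0, -0.05, 0], [0, 0, 0, -0.05, 0]],
  ],
)

```text
time: 30.6
tool_pos: [0.4306, -0.0434, 0.1381]
tool_rot: [0.0, 0.999, -0.052, -0.0]
contact_force: [1.1, -0.7, -2.8]
gripper_width: 0.665
grasp_force: 65.7
```

>>> move_arm(
  targets=[
    [[0, 0, 0, -0.05, 0], [0, 0, 0, -0.05, 0], [0, 0, 0, -0.05, -0.68], [0, 0, 0, -0.05, -0.68], [0, 0, 0, -0.05, 0]],
  ],
)

```text
time: 31.02
tool_pos: [0.4307, -0.0434, 0.2889]
tool_rot: [0.0, 1.0, 0.02, 0.001]
contact_force: [0.9, -1.1, -3.3]
gripper_width: 0.669
grasp_force: 65.7
```

>>> move_arm(
  targets=[
    [[0, 0.0173, 0.0524, 0, 0], [0, 0.0173, 0.0524, 0, 0], [0, 0.0173, 0.0524, 0, 0], [0, 0.0173, 0.0524, 0, 0], [0, 0.0173, 0.0524, 0, 0]],
  ],
)

```text
time: 31.43
tool_pos: [0.4891, -0.2001, 0.2875]
tool_rot: [0.0, 1.0, 0.019, 0.0]
contact_force: [0.5, 0.2, -3.6]
gripper_width: 0.668
grasp_force: 65.8
```

>>> move_arm(
  targets=[
    [[0, 0.0173, 0.0524, 0, 0], [0, 0, 0, 0, 0], [0, 0, 0, 0, 0], [0, 0, 0, 0, 0]],
  ],
)

```text
time: 31.77
tool_pos: [0.5003, -0.2294, 0.2869]
tool_rot: [-0.0, 1.0, 0.019, -0.0]
contact_force: [-0.2, 0.3, -2.3]
gripper_width: 0.667
grasp_force: 65.9
```

```bash
python3 snap.py w13; python3 held.py w13 .072 0 -.059; python3 - <<'E'
from h import *
np.set_printoptions(precision=1,suppress=True,linewidth=200)
im=cv2.imread("pics/w13.png");gr=cv2.GaussianBlur(cv2.cvtColor(im,cv2.COLOR_BGR2GRAY),(5,5),1)
ls=cv2.createLineSegmentDetector().detect(gr[:300])[0][:,0]
L=np.hypot(ls[:,2]-ls[:,0],ls[:,3]-ls[:,1]);print(ls[L>70])
for u in(200,280,360): print(u,gr[60:230:5,u])
E
```

```text
[ 0.5003 -0.2289  0.287 ] [-0.0001  0.9998  0.0192 -0.    ] [ 0.5025  1.0879 -2.4573] 0.669946278531256 yaw 2.2018270358316885
pred [274.3907 141.8068]
[[114.4   0.5 126.2  89.6]
 [ 58.2  94.4  39.8   0.3]
 [108.1 121.5 211.4 106.4]
 [403.3  76.7 487.1  68.9]
 [221.9 156.9 231.1 298.3]
 [208.4 298.3 196.  156.8]
 [220.6 117.8 331.9 115.7]
 [193.1 158.6 109.4 159.6]
 [430.7 154.  358.1 155.7]
 [241.9 154.6 356.9 151.3]
 [328.9 298.2 332.5 158.1]
 [334.4 100.4 261.8  96.8]
 [249.4 121.  141.9 121.4]
 [355.6 158.1 349.1 298.2]
 [335.7  82.4 261.9  79.3]
 [428.1 117.7 250.6 122.3]
 [358.1 150.8 429.4 149.1]]
200 [144 116 114 121 122 111 115 122 121 144  62  57  87 123 134 135 136 137 130 106  58  59  58  60  62  66  75  85  96 108 117 125 132 133]
280 [146 149 154 156 152 162 152 120 158 160 159 156 102 128 135 135 136 136 126  92  71  70  71  76  81  82  80  78  75  73  70  74 136 135]
360 [148 148 157 155 154 165 163 159 159 150  96  99 113 131 134 136 137 135 120 109 140 139 139 139 139 139 140 139 139 138 139 139 139 138]
```

>>> move_arm(
  targets=[
    [[0, 0.044, 0, 0, 0.33], [0, 0.044, 0.002, 0, 0], [0, 0.043, 0.002, 0, 0], [0, 0, 0, 0, 0], [0, 0, 0, 0.035, 0]],
  ],
)

```text
time: 32.23
tool_pos: [0.5748, -0.229, 0.2706]
tool_rot: [-0.001, 1.0, 0.003, -0.007]
contact_force: [-26.5, 6.0, 15.7]
gripper_width: 0.666
grasp_force: 70.5
```

>>> move_arm(
  targets=[
    [[0, 0, 0, 0.035, 0], [0, 0, 0, 0.035, 0], [0, 0, 0, 0.007, 0], [0, 0, 0, 0, 0], [0, 0, 0, 0, 0]],
  ],
)

```text
time: 32.65
tool_pos: [0.5795, -0.2302, 0.2206]
tool_rot: [0.0, 1.0, 0.002, 0.0]
contact_force: [-0.1, -0.6, -2.3]
gripper_width: 0.672
grasp_force: 68.3
```

```bash
python3 snap.py w14; python3 held.py w14 .072 0 -.058; python3 - <<'E'
from h import *
import pickle
i=cv2.imread("pics/w14.png");c=pickle.load(open("pics/w14.pkl","rb"))
print("tip1",proj(c,np.array([.6407,-.230,.2615])),"plate",proj(c,np.array([.6734,-.2286,.2516])))
crop(i,60,0,500,330,1.8,"pics/w14b.png")
E
```

```text
[ 0.58   -0.2307  0.2216] [0.0006 1.     0.002  0.0012] [ 1.0489 -1.0148 -2.5955] 0.6697521601194377 yaw 0.23389771206915
pred [280.0606 139.4827]
tip1 [278.04012262 181.20106708] plate [272.25601036  23.09041634]
```

View pics/w14b.png

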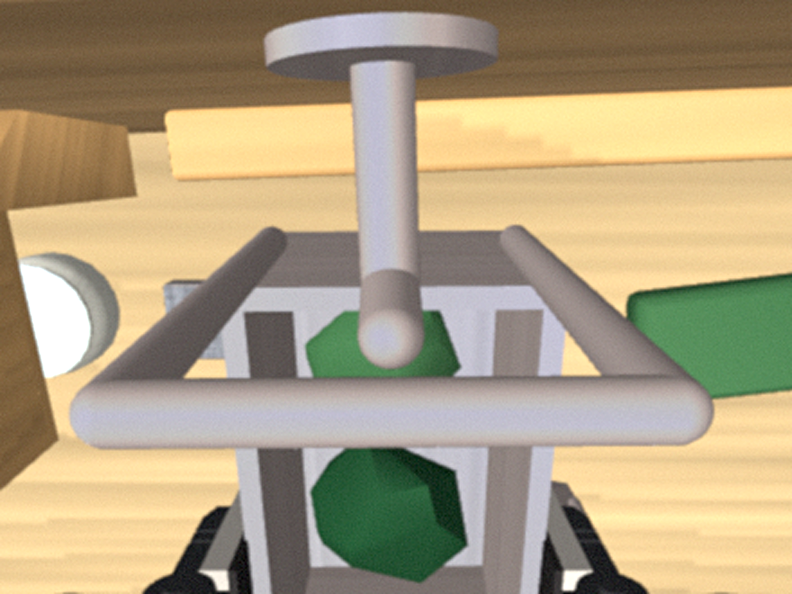

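The hook tip caught the basket's underside on approach, because I came in too high. That pitched the basket about 9° in the jaws, with the bar now at v≈229. The rod is inside the loop and nothing touches. I'll back straight out, set the basket down flat on the free deck, and regrip it.

>>> move_arm(
  targets=[
    [[0, -0.03, 0, 0, 0], [0, -0.05, 0, 0, 0], [0, -0.06, 0, 0, 0], [0, -0.06, -0.03, 0, 0], [0, 0, -0.06, 0, 0]],
  ],
)

```text
time: 33.12
tool_pos: [0.4554, -0.1794, 0.2207]
tool_rot: [0.001, 1.0, -0.002, -0.001]
contact_force: [1.5, 0.9, -3.0]
gripper_width: 0.666
grasp_force: 68.5
```

>>> move_arm(
  targets=[
    [[0, 0, -0.025, 0.05, 0], [0, 0, 0, 0.05, 0], [0, 0, 0, 0.06, 0], [0, 0, 0, 0.06, 0], [0, 0, 0, 0.03, 0]],
  ],
)

```text
time: 33.53
tool_pos: [0.458, -0.1614, 0.0675]
tool_rot: [-0.001, 1.0, 0.002, -0.001]
contact_force: [-1.2, 1.4, -3.9]
gripper_width: 0.67
grasp_force: 68.4
```

>>> move_arm(
  targets=[
    [[0, 0, 0, 0.015, 0], [0, 0, 0, 0, 0], [0, 0, 0, 0.005, 0], [0, 0, 0, 0, 0]],
  ],
)

```text
time: 33.87
tool_pos: [0.4608, -0.1632, 0.0599]
tool_rot: [0.001, 1.0, 0.002, 0.002]
contact_force: [0.1, 1.5, -3.1]
gripper_width: 0.663
grasp_force: 68.4
```

>>> move_arm(
  targets=[
    [[0, 0, 0, 0.006, 0], [0, 0, 0, 0.006, 0], [0, 0, 0, 0.005, 0], [0, 0, 0, 0, 0], [0, 0, 0, 0, 0]],
  ],
)

```text
time: 34.28
tool_pos: [0.4617, -0.1632, 0.0507]
tool_rot: [0.001, 1.0, 0.002, 0.003]
contact_force: [1.1, 2.8, 7.7]
gripper_width: 0.668
grasp_force: 70.1
```

>>> move_arm(
  targets=[
    [[0, 0, 0, 0.004, 0], [0, 0, 0, 0, 0], [100, 0, 0, 0, 0], [100, 0, 0, 0, 0], [100, 0, 0, 0, 0]],
  ],
)

```text
time: 34.7
tool_pos: [0.4594, -0.1625, 0.0454]
tool_rot: [0.0, 1.0, 0.002, 0.0]
contact_force: [0.1, -0.4, 0.5]
gripper_width: 1.002
grasp_force: 0.0
```

>>> move_arm(
  targets=[
    [[100, 0, 0, 0, 0], [100, 0, 0, 0, 0], [100, 0, 0, -0.002, 0], [0, 0, 0, 0, 0], [0, 0, 0, 0, 0]],
  ],
)

```text
time: 35.12
tool_pos: [0.459, -0.1623, 0.0462]
tool_rot: [-0.0, 1.0, 0.002, -0.0]
contact_force: [-0.2, 0.9, 0.4]
gripper_width: 0.745
grasp_force: 0.0
```

>>> move_arm(
  targets=[
    [[0, 0, 0, 0, 0], [0, 0, 0, 0, 0], [0, 0, 0, -0.05, 0], [0, 0, 0, -0.05, 0], [0, 0, 0, 0, 0]],
  ],
)

```text
time: 35.53
tool_pos: [0.462, -0.1638, 0.1115]
tool_rot: [0.002, 1.0, 0.002, 0.004]
contact_force: [2.1, -0.6, -0.9]
gripper_width: 0.67
grasp_force: 66.0
```

```bash
cat > bar.py <<'E'
import sys
from h import *
np.set_printoptions(precision=1,suppress=True,linewidth=200)
im=cv2.imread(f"pics/{sys.argv[1]}.png");gr=cv2.GaussianBlur(cv2.cvtColor(im,cv2.COLOR_BGR2GRAY),(5,5),1)
ls=cv2.createLineSegmentDetector().detect(gr[:300])[0][:,0]
L=np.hypot(ls[:,2]-ls[:,0],ls[:,3]-ls[:,1]);k=(L>60)&(abs(ls[:,3]-ls[:,1])<.15*L);print(ls[k])
E
python3 snap.py w15; python3 held.py w15 .072 0 -.058; python3 bar.py w15
```

```text
[ 0.461  -0.1632  0.1092] [0.0015 1.     0.0017 0.0028] [ 0.629  -0.0128 -2.7124] 0.6745523643402306 yaw 0.198881838623475
pred [274.8748 144.7069]
[[278.1  50.1 195.6  49.6]
 [348.1  53.1 286.9  53.1]
 [223.1 122.5 340.6 123.2]
 [495.6  31.8 358.1  29. ]
 [441.9 180.2 363.1 179.6]
 [195.6 179.  114.4 177.9]
 [226.9 176.9 386.9 175.8]
 [358.1 136.5 200.6 135.8]
 [284.4  47.5 349.4  47.4]
 [388.1 174.9 449.4 175.5]
 [384.3  25.3 491.9  27. ]
 [448.1 142.8 211.9 143.1]
 [114.4 173.6 193.1 174.4]]
```

>>> move_arm(
  targets=[
    [[0, 0, 0, -0.045, 0], [0, 0, 0, -0.045, 0], [0, 0, 0, -0.045, -0.34], [0, 0, 0, -0.047, 0], [0, 0, 0.06, 0, 0]],
  ],
)

```text
time: 36.0
tool_pos: [0.4626, -0.1957, 0.2198]
tool_rot: [0.0, 1.0, 0.022, 0.003]
contact_force: [2.4, -1.5, -1.6]
gripper_width: 0.667
grasp_force: 66.1
```

>>> move_arm(
  targets=[
    [[0, 0.05, 0.058, 0, 0], [0, 0.05, 0, 0, 0], [0, 0, 0, 0, 0], [0, 0, 0, 0, 0]],
  ],
)

```text
time: 36.33
tool_pos: [0.5185, -0.2272, 0.2123]
tool_rot: [-0.002, 1.0, 0.02, -0.002]
contact_force: [-0.9, -0.4, -2.9]
gripper_width: 0.665
grasp_force: 66.1
```

```bash
python3 snap.py w16; python3 held.py w16 .0695 0 -.062; python3 bar.py w16
```

```text
[ 0.5179 -0.2269  0.2125] [-0.0014  0.9998  0.0197 -0.0023] [-0.4967 -0.7523 -3.4211] 0.6688745783820268 yaw 2.2528438974799183
pred [275.1129 164.444 ]
[[426.9  95.8 535.7  86. ]
 [532.  159.1 461.8 165.3]
 [195.6 178.5 116.9 178. ]
 [246.9 176.8 366.9 175.9]
 [185.6 175.9 246.9 176.3]
 [358.1 136.4 208.1 135.8]
 [204.4 139.5 115.6 140.2]
 [350.7 102.2 259.4  97.8]
 [260.6  94.3 350.7  97.3]
 [448.1 142.4 205.6 142.9]
 [259.3 114.2 336.8 117.8]
 [116.9 173.8 185.6 173.8]
 [368.1 175.  445.6 175. ]]
```

>>> move_arm(
  targets=[
    [[0, 0, 0.008, -0.007, 0], [0, 0, 0, 0, 0], [0, 0.035, 0, 0, 0]],
  ],
)

```text
time: 36.63
tool_pos: [0.5377, -0.2317, 0.2196]
tool_rot: [0.0, 1.0, 0.019, -0.001]
contact_force: [1.4, -1.5, -2.4]
gripper_width: 0.67
grasp_force: 66.2
```

>>> move_arm(
  targets=[
    [[0, 0.02, 0, 0, 0], [0, 0.02, 0, 0, 0], [0, 0.02, 0, 0, 0], [0, 0.011, 0, 0, 0], [0, 0, 0, 0, 0]],
  ],
)

```text
time: 37.05
tool_pos: [0.5831, -0.2297, 0.2199]
tool_rot: [0.0, 1.0, 0.02, 0.0]
contact_force: [-0.4, 0.5, -3.2]
gripper_width: 0.671
grasp_force: 66.2
```

```bash
python3 snap.py w17; python3 held.py w17 .0695 0 -.062; python3 bar.py w17;python3 - <<'E'
from h import *
import pickle
c=pickle.load(open("pics/w17.pkl","rb"));print("tip1",proj(c,np.array([.6407,-.230,.2615])))
im=cv2.imread("pics/w17.png");g=cv2.cvtColor(im,cv2.COLOR_BGR2GRAY)
print([int(v) for v in g[60:260:4,272:284].mean(1)])
E
```

```text
[ 0.5825 -0.2298  0.2198] [ 0.0001  0.9998  0.0197 -0.0001] [-0.1247 -0.3306 -3.2739] 0.6728942682572467 yaw 2.254891006187302
pred [277.7212 164.0173]
[[558.1  65.6 304.4  65.4]
 [310.6  26.9 236.9  30. ]
 [270.6  65.3 159.4  65.3]
 [255.7  45.7 349.4  47.6]
 [503.3 226.9 415.8 234.4]
 [139.3 110.3  70.7 118.5]
 [199.4 176.8 281.9 175.7]
 [ 78.1  62.1   0.6  61.9]
 [308.1 101.8 558.1 101.9]
 [269.4 136.2 208.1 135.8]
 [221.9 140.4 114.4 139.7]
 [164.4 101.7 268.1 102. ]
 [  0.6  14.6 558.1  14.9]
 [448.1 142.5 348.1 142.6]
 [111.9 174.3 193.1 174.3]
 [334.4 176.4 395.6 174.7]
 [400.6 105.5 308.1 106.3]
 [346.9 143.1 223.1 142.3]
 [101.9 240.3 173.1 242.6]]
tip1 [289.55579365 198.05361508]
[133, 133, 133, 132, 133, 133, 133, 133, 134, 134, 133, 134, 133, 133, 134, 134, 133, 134, 133, 134, 92, 118, 130, 133, 135, 135, 137, 136, 129, 110, 108, 110, 110, 118, 127, 133, 135, 134, 128, 110, 80, 76, 138, 137, 138, 115, 38, 29, 34, 39]
```

>>> move_arm(
  targets=[
    [[0, -0.002, 0, 0.01, 0], [0, 0, 0, 0.01, 0], [0, 0, 0, 0.007, 0], [0, 0, 0, 0, 0]],
  ],
)

```text
time: 37.43
tool_pos: [0.5801, -0.2295, 0.2013]
tool_rot: [-0.001, 1.0, 0.019, -0.001]
contact_force: [-0.6, 0.4, -3.0]
gripper_width: 0.674
grasp_force: 66.2
```

>>> move_arm(
  targets=[
    [[0, 0, 0, 0.006, 0], [0, 0, 0, 0, 0], [0, 0, 0, 0, 0]],
  ],
)

```text
time: 37.68
tool_pos: [0.5813, -0.2299, 0.1997]
tool_rot: [-0.0, 1.0, 0.019, -0.0]
contact_force: [0.7, 0.5, -2.8]
gripper_width: 0.67
grasp_force: 66.2
```

>>> move_arm(
  targets=[
    [[0, 0, 0, 0.004, 0], [0, 0, 0, 0, 0], [0, 0, 0, 0, 0]],
  ],
)

```text
time: 37.93
tool_pos: [0.5814, -0.2299, 0.1974]
tool_rot: [0.0, 1.0, 0.02, -0.0]
contact_force: [1.0, -0.8, -3.1]
gripper_width: 0.669
grasp_force: 66.2
```

>>> move_arm(
  targets=[
    [[0, 0, 0, 0.004, 0], [0, 0, 0, 0, 0], [0, 0, 0, 0, 0]],
  ],
)

```text
time: 38.18
tool_pos: [0.5813, -0.2298, 0.1948]
tool_rot: [-0.0, 1.0, 0.02, -0.0]
contact_force: [0.5, -0.7, -2.8]
gripper_width: 0.669
grasp_force: 66.2
```

>>> move_arm(
  targets=[
    [[0, 0, 0, 0.004, 0], [0, 0, 0, 0, 0], [0, 0, 0, 0, 0]],
  ],
)

```text
time: 38.43
tool_pos: [0.5818, -0.2301, 0.1933]
tool_rot: [0.0, 1.0, 0.02, 0.001]
contact_force: [1.0, 0.1, -1.4]
gripper_width: 0.669
grasp_force: 66.6
```

```bash
python3 snap.py w18; python3 held.py w18 .0695 0 -.062; python3 bar.py w18;python3 - <<'E'
from h import *
im=cv2.imread("pics/w18.png");g=cv2.cvtColor(im,cv2.COLOR_BGR2GRAY)
print([int(v) for v in g[60:260:4,272:290].mean(1)])
E
```

```text
[ 0.5817 -0.2301  0.1932] [0.0002 0.9998 0.0195 0.0005] [ 0.4981 -0.3086 -0.5841] 0.6694786072675876 yaw 2.234103446425323
pred [277.336  160.5227]
[[458.2 171.7 519.4 166.5]
 [558.1  55.6 314.4  55.6]
 [264.4  55.7 136.9  55.6]
 [228.1   7.6 304.3   3.2]
 [525.7 236.  423.  244.4]
 [119.2 110.   34.4 118.5]
 [221.9 176.4 419.4 176. ]
 [216.9 141.1 115.7 140.4]
 [318.1  99.6 558.1 100. ]
 [140.6  99.7 261.9  99.8]
 [448.1 143.2 215.6 143.2]
 [111.9 174.8 189.4 175.7]
 [459.4 104.1 318.1 104.4]
 [520.6 171.2 456.8 176.8]
 [261.9 104.1 144.4 104. ]
 [558.1 104.4 489.4 104.4]]
[134, 134, 134, 134, 134, 135, 135, 134, 135, 135, 134, 135, 134, 134, 134, 135, 135, 135, 134, 135, 90, 114, 129, 133, 134, 134, 135, 136, 130, 114, 117, 135, 120, 106, 106, 106, 106, 106, 106, 106, 106, 106, 111, 121, 128, 133, 134, 135, 135, 135]
```

>>> move_arm(
  targets=[
    [[0, 0, 0, 0.002, 0], [0, 0, 0, 0, 0], [80, 0, 0, 0, 0], [100, 0, 0, 0, 0], [100, 0, 0, 0, 0]],
  ],
)

```text
time: 38.9
tool_pos: [0.5812, -0.2299, 0.1912]
tool_rot: [-0.0, 1.0, 0.019, -0.0]
contact_force: [0.5, -0.0, -1.1]
gripper_width: 1.0
grasp_force: 0.0
```

```bash
python3 snap.py w19; python3 held.py w19 .0695 0 -.062; python3 bar.py w19
```

```text
[ 0.5812 -0.2299  0.1911] [-0.0001  0.9998  0.0195 -0.0004] [0.8331 0.0849 0.5373] 0.9983102434257627 yaw 2.2338368655668863
pred [277.1602 160.3512]
[[558.1  53.  316.9  53. ]
 [264.4  53.1 136.9  53.1]
 [526.8 236.  421.9 244.5]
 [116.8 108.8  31.9 116.9]
 [365.6  97.8 558.1  97.7]
 [238.1 197.8 416.9 196.9]
 [264.4 162.3 115.6 161.2]
 [446.9 101.9 375.6 101.9]
 [371.9 163.7 308.1 163.3]
 [118.1 196.3 204.4 196.6]
 [ 95.6 250.3 165.6 252.6]]
```

>>> move_arm(
  targets=[
    [[100, -0.005, 0, -0.02, 0], [100, 0, 0, -0.05, 0], [100, 0, 0, -0.06, 0], [100, 0, 0, -0.05, 0], [100, 0, 0, 0, 0]],
  ],
)

```text
time: 39.37
tool_pos: [0.5808, -0.2315, 0.3096]
tool_rot: [0.004, 1.0, 0.019, 0.006]
contact_force: [1.1, 0.3, 2.1]
gripper_width: 1.002
grasp_force: 0.0
```

```bash
python3 snap.py w20; python3 held.py w20 0 0 0; python3 - <<'E'
from h import *
import pickle
np.set_printoptions(precision=1,suppress=True,linewidth=200)
c=pickle.load(open("pics/w20.pkl","rb"))
y=np.radians(2.2);R=np.array([[np.cos(y),-np.sin(y)],[np.sin(y),np.cos(y)]])
b=np.array([.649,-.2295])
for n,q,z in(("barL",[0,.027],.257),("barR",[0,-.027],.257),("frontL",[-.103,.029],.202),("frontR",[-.103,-.029],.202)):print(n,proj(c,np.r_[b+R@np.array(q),z]))
im=cv2.imread("pics/w20.png");gr=cv2.GaussianBlur(cv2.cvtColor(im,cv2.COLOR_BGR2GRAY),(5,5),1)
ls=cv2.createLineSegmentDetector().detect(gr[:330,160:400])[0][:,0]+[160,0]*2
L=np.hypot(ls[:,2]-ls[:,0],ls[:,3]-ls[:,1]);print(ls[L>38])
E
```

```text
[ 0.58   -0.231   0.3062] [0.0025 0.9998 0.0195 0.0043] [-1.1917  0.8297  0.4206] 0.9977463777701513 yaw 2.232421630713844
pred [276.9925 311.3862]
barL [220.2 120.3]
barR [337.8 120.4]
frontL [236.1 269.8]
frontR [320.4 269.6]
[[172.4 280.6 174.9 328.2]
 [383.3 328.1 385.9 281.7]
 [377.9 203.1 377.8 158.1]
 [398.1  73.9 286.9  73.8]
 [270.6  73.9 199.4  73.8]
 [290.1 303.3 301.9 255.6]
 [352.  241.3 373.6 279.8]
 [243.9 128.1 247.4 233.1]
 [241.9 248.1 236.7 128.1]
 [306.9  60.3 249.4  60.9]
 [249.4  68.1 305.6  67.5]
 [178.1 142.4 220.6 144.2]
 [225.6 125.4 278.1 126. ]
 [160.6  55.8 398.1  55.9]
 [308.4 256.6 293.  317.8]
 [311.9 250.9 243.1 250. ]
 [318.2 128.1 312.7 248.1]
 [307.5 216.9 310.9 128.1]
 [232.  181.8 176.9 178.3]
 [321.9  96.8 398.1  97.1]
 [283.9 113.1 283.1  73.1]
 [226.9 300.7 278.1 301.4]
 [382.4 160.6 382.5 200.6]]
```

>>> move_arm(
  targets=[
    [[100, -0.062, 0.021, 0, 0], [100, -0.062, 0.021, 0, 0], [100, -0.062, 0.021, 0, 0], [100, -0.062, 0.021, 0, 0], [100, 0, 0, 0.02, 0.62]],
  ],
)

```text
time: 39.83
tool_pos: [0.4278, -0.2885, 0.2894]
tool_rot: [0.002, 1.0, -0.016, 0.0]
contact_force: [0.2, 0.0, 0.3]
gripper_width: 1.003
grasp_force: 0.0
```

>>> move_arm(
  targets=[
    [[100, 0, 0, 0.04, 0.62], [100, 0, 0, 0.04, 0.63], [100, 0, 0, 0, 0], [100, 0, 0, 0, 0]],
  ],
)

```text
time: 40.17
tool_pos: [0.4306, -0.2853, 0.2375]
tool_rot: [-0.001, 0.997, -0.078, -0.002]
contact_force: [-0.3, 0.8, 1.1]
gripper_width: 1.0
grasp_force: 0.0
```

```bash
python3 snap.py w21; python3 held.py w21 0 0 0; python3 bk.py w21 .447 -.290 -9
```

```text
[ 0.4315 -0.286   0.2394] [-0.0003  0.997  -0.0775 -0.0005] [ 0.8276 -0.1429  0.4107] 0.9975985458240528 yaw -8.894730714614163
pred [279.6985 315.6321]
pred rim fl rl rr fr [[248.53038233996324, 226.38123910132464], [245.50854601939608, 108.70521299952233], [318.36412610553475, 108.89295843434265], [314.282480288908, 226.5652243452152]] bar [[250.1, 107.7], [314.7, 107.9]]
[[259.1 117.4 259.4 206.1]
 [260.6 207.7 309.4 208.1]
 [313.1 225.3 258.1 224.9]
 [256.  222.4 254.8 156.1]
 [315.3 178.5 312.3 223.5]
 [309.  204.9 312.3 117.4]
 [264.4 106.3 308.1 106.7]
 [316.6 141.1 315.2 177.4]]
```

>>> move_arm(
  targets=[
    [[100, -0.004, 0.004, 0.0545, 0], [100, 0, 0, 0.0545, 0], [100, 0, 0, 0.0545, 0], [100, 0, 0, 0.0545, 0], [100, 0, 0, 0.0545, 0]],
  ],
)

```text
time: 40.63
tool_pos: [0.4304, -0.2892, 0.077]
tool_rot: [0.001, 0.997, -0.077, 0.002]
contact_force: [-0.3, 0.0, -0.7]
gripper_width: 1.003
grasp_force: 0.0
```

>>> move_arm(
  targets=[
    [[100, 0, 0, 0.0545, 0], [100, 0, 0, 0, 0], [0, 0, 0, 0, 0], [0, 0, 0, 0, 0], [0, 0, 0, 0, 0]],
  ],
)

```text
time: 41.05
tool_pos: [0.4314, -0.2904, 0.0474]
tool_rot: [0.002, 0.997, -0.078, 0.003]
contact_force: [0.9, -0.5, -0.6]
gripper_width: 0.671
grasp_force: 65.9
```

>>> move_arm(
  targets=[
    [[0, 0, 0, 0, 0], [0, 0, 0, 0, 0], [0, 0, 0, -0.05, 0], [0, 0, 0, -0.05, 0], [0, 0, 0, -0.05, 0]],
  ],
)

```text
time: 41.47
tool_pos: [0.4284, -0.2877, 0.1344]
tool_rot: [-0.0, 0.997, -0.078, -0.0]
contact_force: [0.1, -1.3, -2.7]
gripper_width: 0.665
grasp_force: 66.1
```

>>> move_arm(
  targets=[
    [[0, 0, 0, -0.05, -0.62], [0, 0, 0, -0.05, -0.62], [0, 0, 0, -0.03, -0.62], [0, 0, 0, 0, 0], [0, 0, 0, 0, 0]],
  ],
)

```text
time: 41.88
tool_pos: [0.4293, -0.2885, 0.2126]
tool_rot: [0.001, 1.0, 0.018, 0.001]
contact_force: [0.1, -0.3, -2.9]
gripper_width: 0.669
grasp_force: 66.3
```

```bash
python3 snap.py w22; python3 held.py w22 .072 0 -.06; python3 bar.py w22
```

```text
[ 0.4285 -0.2878  0.2105] [-0.0003  0.9998  0.0183 -0.0003] [-0.273  -0.3582 -2.4567] 0.6708882827099962 yaw 2.091968035726474
pred [273.993  144.5106]
[[473.3  46.4 370.5  56.4]
 [131.9  13.2  61.8   9.9]
 [224.4 132.1 339.4 132.7]
 [358.1 150.4 206.9 149.4]
 [278.1   4.2 198.2   1.1]
 [251.9 199.6 366.9 199.1]
 [198.1 201.5 114.3 200.1]
 [191.9 161.5 370.6 162.3]
 [444.4 202.4 361.9 202.5]
 [204.4 164.8 123.2 163.3]
 [444.4 167.4 264.4 166.8]
 [124.4 196.1 199.4 196.6]
 [368.1 198.5 439.4 198.8]]
```

>>> move_arm(
  targets=[
    [[0, 0.053, 0.024, -0.015, 0], [0, 0.053, 0.024, 0, 0], [0, 0.053, 0.024, 0, 0], [0, 0, 0, 0, 0], [0, 0, 0, 0, 0]],
  ],
)

```text
time: 42.35
tool_pos: [0.5256, -0.3271, 0.2157]
tool_rot: [-0.002, 1.0, 0.019, -0.003]
contact_force: [1.1, 0.6, -2.4]
gripper_width: 0.669
grasp_force: 66.1
```

```bash
python3 snap.py w23x; python3 held.py w23x .066 0 -.062; python3 bar.py w23x
```

```text
[ 0.525  -0.3269  0.2166] [-0.002   0.9998  0.0187 -0.0025] [-0.1113  0.3975 -2.2479] 0.6666034738244798 yaw 2.1490386596447975
pred [275.6964 187.8399]
[[310.6  99.  410.8  89.9]
 [224.4 131.9 308.1 132.6]
 [358.1 150.4 205.6 149.4]
 [278.1 200.1 345.7 198.6]
 [110.6 208.1   0.6 207.6]
 [194.4 164.2 114.4 163.7]
 [214.3 198.7 278.1 199.3]
 [191.9 161.4 370.6 162.4]
 [426.9 202.2 361.9 202.2]
 [228.2 105.9 155.6 102.2]
 [441.9 167.5 195.6 166.8]]
```

>>> move_arm(
  targets=[
    [[0, 0, 0, -0.005, 0], [0, 0.035, 0, 0, 0], [0, 0.025, 0, 0, 0], [0, 0.025, 0, 0, 0]],
  ],
)

```text
time: 42.73
tool_pos: [0.5764, -0.3254, 0.2236]
tool_rot: [0.0, 1.0, 0.018, 0.0]
contact_force: [0.5, -0.3, -2.2]
gripper_width: 0.672
grasp_force: 66.1
```

>>> move_arm(
  targets=[
    [[0, 0.02, 0, 0, 0], [0, 0, 0, 0, 0], [0, 0, 0, 0, 0]],
  ],
)

```text
time: 42.98
tool_pos: [0.5881, -0.3249, 0.2233]
tool_rot: [-0.0, 1.0, 0.019, -0.0]
contact_force: [-0.3, 0.4, -1.7]
gripper_width: 0.669
grasp_force: 66.1
```

```bash
python3 snap.py w24; python3 held.py w24 .0668 0 -.062; python3 bar.py w24; python3 - <<'E'
from h import *
import pickle
c=pickle.load(open("pics/w24.pkl","rb"));print("tip2",proj(c,np.array([.6444,-.3245,.2615])))
im=cv2.imread("pics/w24.png");g=cv2.cvtColor(im,cv2.COLOR_BGR2GRAY)
for u in(262,270,278,286): print(u,[int(v) for v in g[60:280:5,u:u+6].mean(1)])
print([int(v) for v in g[120:124,200:360:5].mean(0)])
E
```

```text
[ 0.5878 -0.3251  0.2233] [-0.      0.9998  0.0188 -0.0004] [ 0.1451  0.0946 -2.2383] 0.6661703660765034 yaw 2.1577699808354605
pred [278.2936 179.0044]
[[269.4  68.8   0.6  69.3]
 [230.6  57.2 310.6  55. ]
 [296.8  37.7 235.6  40.5]
 [381.9  68.6 301.9  68.4]
 [120.6 198.6 266.9 198.8]
 [268.1 150.  205.6 149.2]
 [ 16.8 107.3  88.2 105.6]
 [194.4 164.3 114.4 163.6]
 [303.1 161.9 370.6 162.4]
 [191.9 161.3 293.1 162.1]
 [185.6 104.5 265.6 104.5]
 [321.9 198.9 441.9 198.7]
 [  0.6  28.3 549.4  27.6]
 [305.6 104.5 374.4 104.4]
 [446.9 167.6 195.6 166.7]
 [395.6  83.2 528.2  88.7]]
tip2 [285.19249421 199.61401849]
262 [68, 70, 166, 178, 176, 176, 178, 180, 183, 159, 149, 151, 151, 158, 162, 79, 80, 83, 118, 148, 149, 107, 134, 146, 146, 147, 148, 140, 107, 88, 87, 85, 86, 83, 82, 151, 150, 51, 40, 46, 49, 53, 55, 56]
270 [94, 143, 144, 142, 143, 142, 142, 143, 143, 142, 141, 143, 142, 141, 142, 141, 140, 140, 141, 143, 142, 105, 134, 145, 146, 146, 147, 142, 109, 145, 140, 115, 86, 85, 83, 127, 153, 152, 25, 37, 41, 46, 52, 55]
278 [113, 146, 147, 146, 146, 146, 146, 146, 147, 145, 146, 146, 145, 146, 145, 147, 145, 146, 146, 146, 147, 105, 134, 145, 145, 147, 148, 141, 110, 146, 146, 144, 116, 81, 76, 136, 147, 147, 129, 25, 36, 44, 49, 56]
286 [115, 146, 146, 146, 146, 147, 147, 146, 146, 146, 145, 146, 148, 147, 146, 147, 147, 147, 147, 146, 146, 104, 133, 145, 146, 147, 148, 142, 112, 146, 148, 141, 114, 65, 77, 148, 148, 147, 147, 78, 25, 36, 45, 59]
[153, 154, 153, 144, 152, 153, 153, 152, 153, 154, 153, 153, 154, 153, 129, 147, 146, 147, 145, 126, 92, 154, 154, 155, 154, 155, 154, 155, 155, 155, 156, 156]
```

>>> move_arm(
  targets=[
    [[0, 0.002, 0, 0.01, 0], [0, 0, 0, 0.01, 0], [0, 0, 0, 0.01, 0], [0, 0, 0, 0.01, 0], [0, 0, 0, 0, 0]],
  ],
)

```text
time: 43.45
tool_pos: [0.5889, -0.3247, 0.1966]
tool_rot: [-0.001, 1.0, 0.019, -0.002]
contact_force: [-1.0, 0.3, -2.7]
gripper_width: 0.668
grasp_force: 66.1
```

>>> move_arm(
  targets=[
    [[0, 0, 0, 0.004, 0], [0, 0, 0, 0, 0], [0, 0, 0, 0, 0]],
  ],
)

```text
time: 43.7
tool_pos: [0.5901, -0.3254, 0.1969]
tool_rot: [0.0, 1.0, 0.019, 0.0]
contact_force: [-0.2, -0.5, -1.9]
gripper_width: 0.666
grasp_force: 66.1
```

>>> move_arm(
  targets=[
    [[0, 0, 0, 0.004, 0], [0, 0, 0, 0, 0], [0, 0, 0, 0, 0]],
  ],
)

```text
time: 43.95
tool_pos: [0.5901, -0.3253, 0.1945]
tool_rot: [0.0, 1.0, 0.019, 0.0]
contact_force: [0.8, -0.3, -2.3]
gripper_width: 0.674
grasp_force: 66.1
```

>>> move_arm(
  targets=[
    [[0, 0, 0, 0.004, 0], [0, 0, 0, 0, 0], [0, 0, 0, 0, 0]],
  ],
)

```text
time: 44.2
tool_pos: [0.5906, -0.3256, 0.1935]
tool_rot: [0.0, 1.0, 0.019, 0.001]
contact_force: [-0.7, 1.0, 2.0]
gripper_width: 0.67
grasp_force: 66.7
```

```bash
python3 snap.py w25; python3 - <<'E'
from h import *
im=cv2.imread("pics/w25.png");g=cv2.cvtColor(im,cv2.COLOR_BGR2GRAY)
for u in(272,282): print(u,[int(v) for v in g[60:280:5,u:u+6].mean(1)])
E
```

```text
272 [99, 144, 144, 144, 145, 145, 145, 144, 145, 145, 145, 145, 145, 144, 145, 144, 145, 145, 144, 145, 145, 107, 121, 139, 143, 145, 147, 145, 131, 142, 144, 145, 116, 116, 117, 116, 117, 116, 116, 116, 117, 133, 141, 145]
282 [104, 144, 144, 144, 145, 144, 144, 144, 146, 145, 145, 145, 144, 144, 144, 145, 145, 145, 145, 145, 146, 106, 120, 138, 143, 145, 146, 144, 131, 143, 146, 146, 105, 105, 105, 104, 105, 105, 106, 106, 112, 127, 140, 144]
```

>>> move_arm(
  targets=[
    [[75, 0, 0, 0, 0], [90, 0, 0, 0, 0], [90, 0, 0, 0, 0], [90, 0, 0, 0, 0], [90, 0, 0, 0, 0]],
  ],
)

```text
time: 44.67
tool_pos: [0.5899, -0.3253, 0.1917]
tool_rot: [-0.0, 1.0, 0.019, -0.0]
contact_force: [-0.1, 0.2, 0.2]
gripper_width: 0.9
grasp_force: 0.0
```

>>> move_arm(
  targets=[
    [[90, -0.003, 0, -0.02, 0], [90, 0, 0, -0.05, 0], [90, 0, 0, -0.06, 0], [90, 0, 0, -0.05, 0], [90, 0, 0, 0, 0]],
  ],
)

```text
time: 45.08
tool_pos: [0.5906, -0.3271, 0.3108]
tool_rot: [0.004, 1.0, 0.019, 0.006]
contact_force: [0.4, 0.6, 1.9]
gripper_width: 0.903
grasp_force: 0.0
```

```bash
python3 snap.py w26; python3 held.py w26 0 0 0; python3 - <<'E'
from h import *
np.set_printoptions(precision=1,suppress=True,linewidth=200)
im=cv2.imread("pics/w26.png");gr=cv2.GaussianBlur(cv2.cvtColor(im,cv2.COLOR_BGR2GRAY),(5,5),1)
ls=cv2.createLineSegmentDetector().detect(gr[:330,160:400])[0][:,0]+[160,0]*2
L=np.hypot(ls[:,2]-ls[:,0],ls[:,3]-ls[:,1]);print(ls[L>50])
E
```

```text
[ 0.5899 -0.3266  0.3073] [0.0032 0.9998 0.019  0.0043] [0.3094 0.1371 0.5253] 0.8991227552977522 yaw 2.1737590782963574
pred [276.8471 311.1386]
[[186.8 109.5 198.4 229.6]
 [269.4  84.6 160.6  83.3]
 [343.1  83.  286.9  85.2]
 [244.  140.6 247.5 243.1]
 [242.5 255.6 237.3 140.6]
 [183.5 259.2 166.6 119.4]
 [373.1 205.2 320.5 210.5]
 [300.6  76.2 248.1  76.5]
 [160.6  72.4 383.1  72. ]
 [318.2 258.7 239.4 258.1]
 [317.6 140.7 312.4 255.6]
 [306.9 223.1 309.8 140.6]
 [358.1  26.2 256.9  26.3]]
```

>>> move_arm(
  targets=[
    [[100, -0.06, 0, 0, 0], [100, -0.06, 0.02, 0, 0], [100, -0.06, 0.02, 0, 0], [100, -0.04, 0.04, 0, 0], [100, -0.03, 0.05, 0, 0]],
  ],
)

```text
time: 45.55
tool_pos: [0.4392, -0.4084, 0.2997]
tool_rot: [-0.0, 1.0, 0.019, -0.0]
contact_force: [0.2, 0.3, 0.8]
gripper_width: 1.007
grasp_force: 0.0
```

>>> move_arm(
  targets=[
    [[100, -0.03, 0.05, 0, 0], [100, -0.03, 0.05, 0, 0], [100, 0, 0.05, 0, 0], [100, 0, 0.05, 0, 0], [100, 0, 0, 0, 0]],
  ],
)

```text
time: 45.97
tool_pos: [0.4081, -0.5341, 0.298]
tool_rot: [-0.0, 1.0, 0.017, -0.001]
contact_force: [-1.6, 0.9, -0.5]
gripper_width: 1.003
grasp_force: 0.0
```

```bash
python3 - <<'E'
from h import *
T=grab_frame("top")[:,:,::-1];cv2.imwrite("pics/topF.png",T);print(state()["time"],state()["tool_pos"])
crop(T,140,100,440,300,2.6,"pics/tF.png")
E
```

```text
46.0167 [ 0.40870643 -0.531922    0.2981102 ]
```

View pics/tF.png

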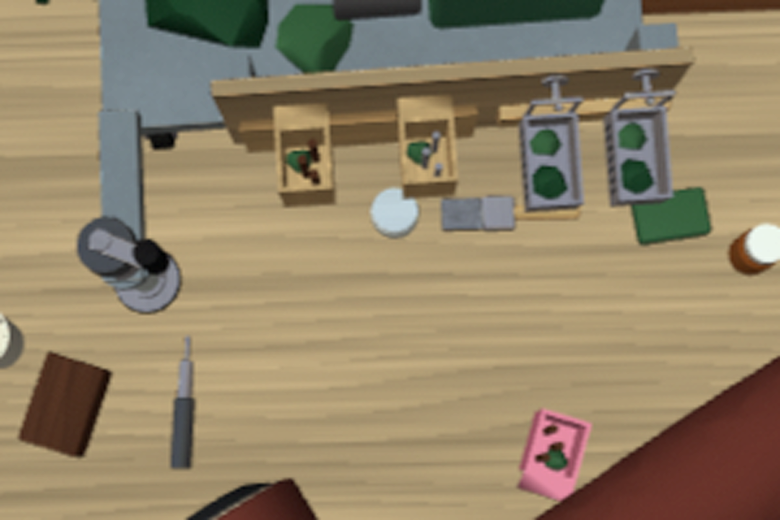

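The final top view shows both bins on the cleat, both baskets on the hooks, the jack foot down, and every bystander and the pink bin where they started. Handing in.

```bash
python3 -c "
from plant import job
print(job.job_done())"
```

```text
the job is handed in; nothing more can be done
None
```

The job is handed in at about 46 s: jack foot firm at about 13.6 N on the knob (3.8 rad past touch), both bins home on the cleat, a basket on each hook, bystanders unmoved; basket 1 bumped its hook (about 27 N at the wrist) on the first try and was set down and regripped.

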